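Pack the moulded biscuits and turn the closed tin over

ROBOT

A 6-joint arm with a two-finger parallel gripper is mounted at the origin on the work surface. World frame = base frame: x ahead of the robot, y to its left, z up, the work surface at z = 0. Lengths are in m, angles in degrees, forces in N, time in s.
With the tool pointing down it reaches from about 0.35 to 0.875 m from the base axis. Payload 4.2 kg.
Tool frame: the origin (TCP) lies midway between the tips of the shut fingers; the grasp point (between the pads) lies r.pinch_z behind it (r.pinch_z is the distance from the TCP to the grasp point, in m); z points along the fingers, y is the direction in which the jaws open and shut (so a half turn about z gives the same grasp; the last joint's range is limited). The gripper opens to 87 mm and grips with 3 to 60 N. Pads are 19 mm wide; open, the fingers measure 117 mm over their backs; the gripper's body (75 mm by 190 mm) begins 51 mm behind the grasp point.
Start: joints at [78.644, 22.042, 0.453, 0, -68.411, -14.817], TCP at [0.276, 0.561, 0.195] pointing down, gripper open.
Joint ranges: [-179.83, 179.83], [-69.29, 118.12], [-61.27, 80.66], [-181.25, 117.63], [-171.15, -9.14], [-177.46, 177.46]. Speed limits (degrees/s): [159.86, 159.86, 180, 180, 180, 180].

INTERFACE

Orientations are given as a 3x3 rotation matrix whose columns are the frame's x, y, z axes.
In Python, from station import r gives the robot as it stands. The module is installed in compiled form; this text tells all that it offers.
- The arm moves only by the tool play_rows, never from a script. Its argument "deltas" is a list of rows, each a list of 7 numbers: the shift along the tool's x, y, z in units of 25 mm (1.0 is 25 mm), then the turn, a rotation vector about the tool's x, y, z in units of 5 degrees (1.0 is 5 degrees), then the finger opening in mm, from 0 to 87. In form: [[tx, ty, tz, wx, wy, wz, fingers], ...]. A call has 1 to 12 rows; each row is the pose to reach, as a shift and turn from the pose commanded when the call began, along the tool's axes at that moment; what a row does not reach only later rows make up. A row lasts 1/10 s, in which the tool goes at most 50 mm and 8.59 degrees, less where a joint would pass 70% of its speed; a pose out of reach is approached as far as the arm can. A call with a gripper value outside its range is refused whole. The fingers move at their own pace and stop on an object; the grip force is fixed at half the most. Time passes only in rows, so rows that repeat a pose let the fingers close. It gives the time, the measured TCP pose, the force and the opening at its end, in the units of the state.
- r.sense(): the state, without advancing time (a new reading comes with each control period).
- r.capture(name): name is "side" or "top" or "wrist"; returns a dict with "pixels" (384x512x3 uint8, red, green, blue), "camera_matrix" (3x3 intrinsics, pixels), "R" (3x3) and "t" (3): a world point X has camera coordinates R X + t; the wrist camera has in their place "T_tool_cam" (4x4, takes a point from camera to tool coordinates, whose origin is the TCP and whose axes are the flange's). Camera axes: x right, y down, z forward; pixel columns grow to the right and rows downward; lengths in m; the calibration is good to about 2 mm. A picture is of the moment at which its call begins: read the wrist's pose just before it. There is no depth.
- r.finish_job(): hands the job in, once; it reports no verdict.
Trained networks look in the newest picture that a camera, given by its name, has taken for a name from the list of things; names that differ only in an ending like _2 or _b are one class to them, and where a whole thing is asked for, a point or a joint stands for the part that bears it (a point fixed in the world has none). Each returns a list of dicts, best first, with "score" (0 to 1); they miss things now and then, are a little off and sometimes report something else, mostly with a low value. They report only what shows in the picture. A call takes as long as a camera call. They do not tell look-alikes from the thing itself.
- r.spot_in(camera, target): "centre" ([x, y, z] in m, in world coordinates, good to about 4 mm: the middle of the surface that is visible of it).
- r.cut_out(camera, target): "region" (384x512 bool, what is visible of it).
The state is a dict: "time_s": time; "joints": joint angles; "joint_velocities": joint speeds; "effort": joint torques, N m; "tcp_pos": TCP position; "ee_rot": TCP orientation; "wrist_force": force on the tool from outside, world axes, zero at the start; "moment": the same for the moment, N m; "gripper_width": opening from 0.0 (shut) to 1.0 (fully open).
Only numpy, scipy, OpenCV 4.12 (cv2) and the standard library are available. Lean on these libraries where they do the work, as an engineer would, in place of code of your own. Each camera call takes 0.05 s, during which the arm holds its last target.

TASK

Take every biscuit out of the wooden mould and lay them all in the blue tin, then put the loose white lid on so that it sits fully down. Then turn the closed tin upside down, pinching the lid shut so that it never comes off, and leave it lying lid-down on the slope of the wooden labelling rest, blue base facing up and one short end down against the ledge. Leave the bowl, the jar and the brush where they are.

Things in the scene. Friction and masses are not known exactly. Their poses are not given: they have to be found in the camera images.
- mould: Dark wooden mould, fixed, 124 (x) x 264 (y) x 19 mm high. Origin: centre of underside, z up. Four cavities at y = -93, -31, +31, +93 mm, x = 0, each 64 (x) x 50 (y) mm, floor 12 mm and rim 19 mm above the underside. At both x ends of each cavity the rim is open over the middle 34 mm; beyond x = 38 mm the wood is only 12 mm high, giving room for fingers.
- tin_mid (a point): Centre of the closed tin: 29.5 mm above the underside of the tin on its z axis.
- tin_mouth (a point): Centre of the tin's open mouth, level with its rim: 53 mm above the underside of the tin. The lid's origin comes here when it is fully on.
- tin: Open blue tin, loose, about 180 g, 126 (x) x 60 (y) x 53 mm high, walls and floor 4 mm (inside 118 x 52 x 49 mm). Origin: centre of its underside; z points out of the mouth. 59 mm high with the lid on. All biscuits fit in one stack in its middle. It stands mouth up on the table, long axis pointing roughly away from the robot.
- lid: Loose white lid with thin red border, about 60 g: plate 126 (x) x 59 (y) x 6 mm, about flush with the tin's sides when on; under it a lip frame 114 x 49 mm outside, 7 mm deep, drops into the tin with 1.5 to 2 mm play. Origin: centre of the plate's underside (7 mm above the table at first), z up. Can be held by the plate's long edges. Only its weight keeps it on.
- rest: Wooden labelling rest, fixed. Origin on the table, z up. Its slope, a plank 46 mm wide (y), 72 mm long, descends at 45 degrees towards its +x (away from the robot) to a ledge 70 mm wide, 30 mm proud, square to the slope. Foot 130 x 120 x 12 mm, centred at x = 30 mm. A tin with an end on the ledge overhangs the plank's upper end by 54 mm, free above and below.
- rest_corner (a point): Middle (y = 0) of the inner corner where the slope meets the ledge: x = 60, z = 45 mm in the rest's frame.
- rest_mid (a point): Where the centre of the closed tin (tin_mid) comes when it lies properly on the rest, either way up: 63 mm up the slope from the corner and 29.5 mm off it.
- biscuit0: Hard baked biscuit, 25 g, a golden slab 60 (x) x 46 (y) x 10 mm with a wheat ear on top; origin: centre of its underside. It lies in one cavity of the mould, 3 mm proud of its rim, its x along the cavity's 64 mm. May be absent.
- biscuit1: Hard baked biscuit, 25 g, a golden slab 60 (x) x 46 (y) x 10 mm with a wheat ear on top; origin: centre of its underside. It lies in one cavity of the mould, 3 mm proud of its rim, its x along the cavity's 64 mm. May be absent.
- biscuit2: Hard baked biscuit, 25 g, a golden slab 60 (x) x 46 (y) x 10 mm with a wheat ear on top; origin: centre of its underside. It lies in one cavity of the mould, 3 mm proud of its rim, its x along the cavity's 64 mm. May be absent.
- biscuit3: Hard baked biscuit, 25 g, a golden slab 60 (x) x 46 (y) x 10 mm with a wheat ear on top; origin: centre of its underside. It lies in one cavity of the mould, 3 mm proud of its rim, its x along the cavity's 64 mm. May be absent.
- bowl: Bystander: white bowl, 124 mm across, 65 mm high, origin at its underside.
- jar: Bystander: amber jar, 70 mm across, 100 mm high, origin at its underside.
- brush: Bystander: pastry brush about 180 mm long lying on the table near the robot; origin at the centre of its underside.
Not all that is in view belongs to the job. What is meant by the rest is not green, red or yellow, and is the smaller of those in its own colour.

How it is judged:
By the outcome, as a careful person would: the job done as asked, in the order asked, and still so for the second after the job is handed in, with the robot touching nothing.
Of biscuit0, biscuit1, biscuit2, biscuit3 only 3 to 4 are there at a start; the rules pass over those that are not, and their reading is None.
At some moment in a run one of biscuit0, biscuit1, biscuit2, biscuit3 may be knocked a few centimetres aside while the robot is not near it.
It also fails if it takes over 200 s, if anything falls off the work surface, if the arm or the gripper's body presses on something with over 40 N, if the wrist force passes 120 N, or if a joint passes its speed limit or range.

## Working session

There is one attempt and no reset: what is moved stays moved. The work goes in short steps, Python scripts to look and compute and a tool call to move; the robot and the scene stay as the last step left them, time stands still between calls to the robot, and variables do not carry over. Pictures are saved under pics/ and viewed, and the job is handed in when it is done.

Besides the shell and the picture viewer there is one more tool, called after "Request:" in YAML: its name, and indented under it one key for each argument. play_rows: Moves the arm, as the interface text tells. Its arguments: {"type":"object","properties":{"deltas":{"type":"array","items":{"type":"array","items":{"type":"number"}}}},"required":["deltas"]}

```bash
mkdir -p pics; ls; python3 - <<'E'
from station import r
import cv2
s=r.sense(); print(s, r.pinch_z)
for n in ["side","top","wrist"]:
    c=r.capture(n); cv2.imwrite(f"pics/{n}0.png",c["pixels"][:,:,::-1])
    print(n,c["camera_matrix"].tolist(), c.get("R"),c.get("t"),c.get("T_tool_cam"))
    for t in ["mould","tin","lid","rest","biscuit0","bowl","jar","brush"]:
        print(t,[(round(d["score"],2),[round(float(v),3) for v in d["centre"]]) for d in r.spot_in(n,t)])
E
```

```text
pics
{'time_s': 0.0, 'joints': array([ 7.86444972e+01,  2.20920924e+01,  3.79928424e-01, -2.97029374e-02,
       -6.84113174e+01, -1.48160246e+01]), 'joint_velocities': array([ 0.01952298, -0.04976287,  0.01041111, -0.0488262 , -0.08501445,
        0.01351211]), 'effort': array([ 1.61342189e-05, -3.90667391e+01,  1.87401402e+01,  4.21991944e+00,
        1.08325822e-02, -2.07118533e-04]), 'tcp_pos': array([0.27535628, 0.56033271, 0.19344482]), 'ee_rot': array([[ 8.97393324e-01, -4.41230573e-01, -8.96942571e-04],
       [-4.41231476e-01, -8.97391059e-01, -2.01800720e-03],
       [ 8.54982271e-05,  2.20670548e-03, -9.99997562e-01]]), 'wrist_force': array([-0.26004656,  0.69677095, -0.53991251]), 'moment': array([-0.0086962 , -0.02144711, -0.01974975]), 'gripper_width': 0.9998881128630276} 0.0187
side [[432.25427725121085, 0.0, 249.54705535279555], [0.0, 432.25427725121085, 191.86307273562733], [0.0, 0.0, 1.0]] [[ 0.79610753 -0.6048805  -0.01823124]
 [-0.43614488 -0.55262216 -0.71020166]
 [ 0.41951215  0.57334835 -0.7037622 ]] [-0.39399283  0.28047185  1.12869665] None
mould [(0.72, [0.4
[... 1289 characters left out ...]
.018])]
bowl [(0.65, [0.784, 0.092, 0.03])]
jar [(0.85, [0.743, -0.113, 0.101]), (0.64, [0.484, -0.25, 0.012])]
brush [(0.7, [0.352, -0.16, 0.013]), (0.32, [0.489, -0.249, 0.014])]
wrist [[286.83220824306494, 0.0, 257.7514715885252], [0.0, 286.83220824306494, 194.0530228128818], [0.0, 0.0, 1.0]] None None [[-3.32284803e-04 -9.70265670e-01 -2.42042186e-01  6.59491862e-02]
 [ 9.99999914e-01 -3.82027720e-04  1.58582301e-04  4.64153297e-04]
 [-2.46333787e-04 -2.42042113e-01  9.70265714e-01 -1.90373660e-01]
 [ 0.00000000e+00  0.00000000e+00  0.00000000e+00  1.00000000e+00]]
mould [(0.69, [0.412, 0.405, 0.014])]
tin []
lid []
rest [(0.66, [0.262, 0.311, 0.017])]
biscuit0 []
bowl []
jar []
brush []
```

```bash
cat > h.py <<'E'
import numpy as np, cv2
from station import r
from scipy.optimize import minimize
from scipy.spatial.transform import Rotation as Rn
def cap(n,save=None):
    s=r.sense(); c=r.capture(n); K=np.array(c["camera_matrix"])
    if n=="wrist":
        T=np.eye(4);T[:3,:3]=s["ee_rot"];T[:3,3]=s["tcp_pos"]
        C=np.linalg.inv(T@np.array(c["T_tool_cam"])); R,t=C[:3,:3],C[:3,3]
    else: R,t=np.array(c["R"]),np.array(c["t"])
    img=np.ascontiguousarray(c["pixels"])
    if save: cv2.imwrite(f"pics/{save}.png",img[:,:,::-1])
    return dict(img=img,K=K,R=R,t=t,s=s,n=n)
def proj(c,X):
    X=np.atleast_2d(X); P=X@c["R"].T+c["t"]; p=P@c["K"].T; return p[:,:2]/p[:,2:]
def unproj(c,px,z):
    px=np.atleast_2d(px).astype(float)
    d=np.c_[px,np.ones(len(px))]@np.linalg.inv(c["K"]).T@c["R"]
    o=-c["R"].T@c["t"]; return o+d*((z-o[2])/d[:,2])[:,None]
def box(x,y,z): return np.array([[a,b,cc] for a in x for b in y for cc in z])
def place(P,x,y,yaw,z=0):
    c,s=np.cos(yaw),np.sin(yaw); return P@np.array([[c,s,0],[-s,c,0],[0,0,1]])+[x,y,z]
SH=8
def render(c,parts,pose,z=0,S=4):
    m=np.zeros((384*S,512*S),np.uint8)
    for P in parts:
        h=cv2.convexHull(((proj(c,place(P,*pose,z))+.5)*S).astype(np.float32))
        cv2.fillConvexPoly(m,np.round(h*16).astype(np.int32),1,shift=4)
    return m
def fit(cms,parts,x0,z=0,S=3):
    # cms: list of (cam,mask); maximise IoU
    big=[cv2.resize(m.astype(np.uint8),None,fx=S,fy=S,interpolation=cv2.INTER_NEAREST) for _,m in cms]
    def f(p):
        q=(p[0],p[1],p[2]); v=0
        for (c,_),b in zip(cms,big):
            a=render(c,parts,q,z,S); v+=(a&b).sum()/max(1,(a|b).sum())
        return -v/len(cms)
    best=None
    for dy in (0,.15,-.15):
        o=minimize(f,[x0[0],x0[1],x0[2]+dy],method="Nelder-Mead",options=dict(initial_simplex=[[x0[0],x0[1],x0[2]+dy],[x0[0]+.01,x0[1],x0[2]+dy],[x0[0],x0[1]+.01,x0[2]+dy],[x0[0],x0[1],x0[2]+dy+.15]],xatol=1e-4,fatol=1e-5))
        if best is None or o.fun<best.fun: best=o
    return best.x,-best.fun
TIN=[box((-.063,.063),(-.03,.03),(0,.053))]
LID=[box((-.063,.063),(-.0295,.0295),(0,.006))] # z origin .007
MOULD=[box((-.062,.062),(-.132,.132),(0,.012)),box((-.038,.038),(-.132,.132),(0,.019))]
BIS=[box((-.03,.03),(-.023,.023),(0,.010))]
u=np.array([-.7071,0,.7071]); nn=np.array([.7071,0,.7071]); k0=np.array([.06,0,.045])
def pl(a,b,w): return np.array([k0+u*s+nn*q+[0,y,0] for s in a for q in b for y in w])
REST=[box((-.035,.095),(-.06,.06),(0,.012)),pl((0,.072),(-.008,0),(-.023,.023)),pl((-.008,0),(-.008,.03),(-.035,.035))]
def outline(c,img,parts,pose,z=0,col=(255,0,255)):
    for P in parts:
        h=cv2.convexHull(proj(c,place(P,*pose,z)).astype(np.float32))
        cv2.polylines(img,[np.round(h*16).astype(np.int32)],True,col,1,cv2.LINE_AA,4)
E
python3 - <<'E'
from h import *
top=cap("top");side=cap("side")
def best(n,t,xy):
    L=[d for d in r.cut_out(n,t)]
    o=[]
    c=top if n=="top" else side
    p=proj(c,[xy[0],xy[1],.02])[0]
    for d in L:
        m=d["region"]; ys,xs=np.nonzero(m)
        o.append((np.hypot(xs.mean()-p[0],ys.mean()-p[1]),d["score"],m))
    o.sort(key=lambda a:a[0]); print(n,t,[(round(a[0]),round(a[1],2),int(a[2].sum())) for a in o[:3]]); return o[0][2]
vis=[top["img"].copy(),side["img"].copy()]
for t,parts,x0,z in [("tin",TIN,(.55,-.095,0.1),0),("lid",LID,(.53,.057,0.1),.007),("mould",MOULD,(.48,.29,.2),0),("rest",REST,(.485,-.25,-.3),0)]:
    mt=best("top",t,x0);ms=best("side",t,x0)
    for nm,cm in (("top",[(top,mt)]),("side",[(side,ms)]),("both",[(top,mt),(side,ms)])):
        p,v=fit(cm,parts,x0,z); print(t,nm,p.round(4),np.degrees(p[2]).round(1),round(v,3))
    outline(top,vis[0],parts,p,z);outline(side,vis[1],parts,p,z)
cv2.imwrite("pics/ft.png",cv2.resize(vis[0][120:250,80:410],None,fx=2.4,fy=2.4,interpolation=cv2.INTER_CUBIC)[:,:,::-1])
cv2.imwrite("pics/fs.png",cv2.resize(vis[1][130:310,150:350],None,fx=3,fy=3,interpolation=cv2.INTER_CUBIC)[:,:,::-1])
E
```

```text
top tin [(1, 0.68, 850)]
side tin [(2, 0.57, 1188)]
tin top [ 0.5481 -0.0958  0.1251] 7.2 0.935
tin side [ 0.5523 -0.09    0.1218] 7.0 0.971
tin both [ 0.5488 -0.0937  0.1167] 6.7 0.907
top lid [(2, 0.96, 743)]
side lid [(1, 0.94, 581)]
lid top [0.5284 0.0594 0.1209] 6.9 0.926
lid side [0.5346 0.0643 0.1135] 6.5 0.951
lid both [0.5322 0.0619 0.1334] 7.6 0.893
top mould [(1, 0.59, 2104), (127, 0.35, 843)]
side mould [(4, 0.85, 1263), (103, 0.73, 1108)]
mould top [0.4805 0.2919 0.234 ] 13.4 0.596
mould side [0.4852 0.3004 0.2514] 14.4 0.613
mould both [0.4831 0.295  0.2384] 13.7 0.584
top rest [(2, 0.65, 1574), (66, 0.9, 1663), (86, 0.67, 1600)]
side rest [(3, 0.96, 2078), (84, 0.91, 2562), (91, 0.75, 1722)]
rest top [ 0.4564 -0.2473 -0.3256] -18.7 0.957
rest side [ 0.4601 -0.2416 -0.3449] -19.8 0.961
rest both [ 0.4582 -0.2444 -0.3439] -19.7 0.932
```

```bash
cat >> h.py <<'E'
def down(yang):
    a=np.radians(yang); y=np.array([np.cos(a),np.sin(a),0]); z=np.array([0,0,-1.]); return np.c_[np.cross(y,z),y,z]
def rel(pos,R,s=None):
    s=s or r.sense(); E=s["ee_rot"]
    d=E.T@(np.array(pos)-s["tcp_pos"])/.025; w=Rn.from_matrix(E.T@R).as_rotvec(degrees=True)/5
    n=int(np.ceil(max(np.linalg.norm(d)/2,np.linalg.norm(w)*5/8.59)))
    print("row",np.round(np.r_[d,w],2).tolist(),"steps>=",n,"joints",s["joints"].round(1).tolist(),"F",s["wrist_force"].round(1).tolist(),"t",round(s["time_s"],2))
E
python3 -c "
from h import *
rel([.462,.382,.25],down(193.7))"
```

```text
row [9.85, 3.14, -2.22, -0.0, 0.0, 10.03] steps>= 6 joints [78.6, 22.0, 0.5, -0.0, -68.4, -14.8] F [-0.0, -0.5, -0.5] t 1.85
```

Request:
play_rows:
  deltas:
    - [9.85,3.14,-2.22,0,0,10.03,87]
    - [9.85,3.14,-2.22,0,0,10.03,87]
    - [9.85,3.14,-2.22,0,0,10.03,87]
    - [9.85,3.14,-2.22,0,0,10.03,87]
    - [9.85,3.14,-2.22,0,0,10.03,87]
    - [9.85,3.14,-2.22,0,0,10.03,87]
    - [9.85,3.14,-2.22,0,0,10.03,87]
    - [9.85,3.14,-2.22,0,0,10.03,87]
    - [9.85,3.14,-2.22,0,0,10.03,87]
    - [9.85,3.14,-2.22,0,0,10.03,87]

```text
time_s: 2.85
tcp_pos: [0.4611, 0.3827, 0.2497]
ee_rot: [[0.239, -0.971, -0.0], [-0.971, -0.239, -0.0], [0.0, 0.001, -1.0]]
wrist_force: [0.2, -0.2, 0.3]
gripper_width: 1.001
```

```bash
python3 - <<'E'
from h import *
w=cap("wrist")
rel([.462,.382,.25],down(193.7))
m=r.cut_out("wrist","mould"); print([(d["score"],d["region"].sum()) for d in m])
b=r.cut_out("wrist","biscuit0"); 
v=w["img"].copy()
p,q=fit([(w,cv2.morphologyEx((m[0]["region"]|np.any([d["region"] for d in b if d["score"]>.3],axis=0)).astype(np.uint8),cv2.MORPH_CLOSE,np.ones((15,15))))],MOULD,(.483,.295,.238)); print(p.round(4),np.degrees(p[2]),q)
outline(w,v,MOULD,p)
for d in b:
    if d["score"]<.3: continue
    ys,xs=np.nonzero(d["region"]); c0=unproj(w,[xs.mean(),ys.mean()],.02)[0]
    bp,bq=fit([(w,d["region"])],BIS,(c0[0],c0[1],p[2]),.012)
    rl=(bp[:2]-p[:2])@np.array([[np.cos(p[2]),-np.sin(p[2])],[np.sin(p[2]),np.cos(p[2])]])
    print(d["score"].__round__(2),bp.round(4),np.degrees(bp[2]).round(1),round(bq,3),"in mould",rl.round(4)); outline(w,v,BIS,bp,.012,(0,255,0))
cv2.imwrite("pics/w1.png",v[:,:,::-1])
E
```

```text
row [0.03, -0.03, -0.01, 0.01, -0.0, 0.02] steps>= 1 joints [55.1, 17.7, 2.0, -0.0, -74.3, -41.3] F [-0.3, 0.2, 0.1] t 2.9
[(0.61, np.int64(10574))]
[0.4827 0.2934 0.2321] 13.297322813672134 0.9873074609099555
0.98 [0.5034 0.2058 0.2429] 13.9 0.951 in mould [-0.   -0.09]
0.68 [0.4753 0.3252 0.218 ] 12.5 0.972 in mould [0.0001 0.0327]
0.63 [0.461  0.3855 0.2488] 14.3 0.975 in mould [0.0002 0.0947]
0.55 [0.4886 0.2655 0.2383] 13.7 0.94 in mould [-0.0006 -0.0285]
```

```bash
python3 -c "
from h import *
rel([.461,.3857,.05],down(193.5))"
```

```text
row [-0.13, -0.02, 7.99, 0.0, -0.0, 0.06] steps>= 4 joints [55.1, 17.7, 2.0, -0.0, -74.3, -41.3] F [0.5, 1.1, 0.5] t 3.0
```

Request:
play_rows:
  deltas:
    - [-0.13,-0.02,4,0,0,0.06,87]
    - [-0.13,-0.02,8,0,0,0.06,87]
    - [-0.13,-0.02,8,0,0,0.06,87]
    - [-0.13,-0.02,8,0,0,0.06,87]
    - [-0.13,-0.02,8,0,0,0.06,87]
    - [-0.13,-0.02,8.4,0,0,0.06,87]
    - [-0.13,-0.02,8.8,0,0,0.06,87]
    - [-0.13,-0.02,9.2,0,0,0.06,87]
    - [-0.13,-0.02,9.42,0,0,0.06,87]
    - [-0.13,-0.02,9.42,0,0,0.06,87]
    - [-0.13,-0.02,9.42,0,0,0.06,87]

```text
time_s: 4.1
tcp_pos: [0.462, 0.3854, 0.0151]
ee_rot: [[0.231, -0.973, 0.001], [-0.973, -0.231, 0.001], [-0.001, -0.001, -1.0]]
wrist_force: [-0.1, -0.3, 0.4]
gripper_width: 1.004
```

Request:
play_rows:
  deltas:
    - [0,0,0.04,0,0,0,50]
    - [0,0,0.04,0,0,0,50]
    - [0,0,0.04,0,0,0,50]
    - [0,0,0.04,0,0,0,50]
    - [0,0,0.04,0,0,0,50]
    - [0,0,0.04,0,0,0,50]
    - [0,0,-0.5,0,0,0,50]
    - [0,0,-1.5,0,0,0,50]
    - [0,0,-3,0,0,0,50]
    - [0,0,-5,0,0,0,50]
    - [0,0,-5,0,0,0,50]

```text
time_s: 5.2
tcp_pos: [0.4656, 0.3889, 0.1489]
ee_rot: [[0.233, -0.972, 0.012], [-0.972, -0.233, 0.012], [-0.009, -0.015, -1.0]]
wrist_force: [0.1, 1.1, -0.2]
gripper_width: 0.575
```

```bash
python3 - <<'E'
from h import *
w=cap("wrist","w2")
rel([.45,-.107,.2],down(187))
print(r.sense()["gripper_width"]*87)
E
```

```text
row [19.09, 5.1, -2.36, -0.09, 0.08, 1.28] steps>= 10 joints [55.2, 21.9, -7.3, 0.1, -60.3, -41.9] F [-0.4, 0.0, -1.1] t 5.25
50.04304523149948
```

```bash
python3 - <<'E'
from h import *
rel([.461,.3857,.03],down(193.5))
print(r.sense()["tcp_pos"])
E
```

```text
row [0.07, 0.16, 4.61, -0.1, 0.07, -0.02] steps>= 3 joints [55.2, 21.9, -7.3, 0.1, -60.3, -41.9] F [-0.4, 0.0, -1.1] t 5.25
[0.46367518 0.38736389 0.14517735]
```

Request:
play_rows:
  deltas:
    - [-0.02,0.04,2,0,0,0,70]
    - [-0.02,0.04,4,0,0,0,70]
    - [-0.02,0.04,4.4,0,0,0,70]
    - [-0.02,0.04,4.8,0,0,0,70]
    - [-0.02,0.04,5,0,0,0,70]
    - [-0.02,0.04,5.1,0,0,0,70]
    - [-0.02,0.04,5.1,0,0,0,70]

```text
time_s: 5.95
tcp_pos: [0.4613, 0.3862, 0.0133]
ee_rot: [[0.232, -0.973, 0.002], [-0.973, -0.232, 0.002], [-0.001, -0.002, -1.0]]
wrist_force: [-0.0, 0.2, -0.1]
gripper_width: 0.803
```

```bash
python3 - <<'E'
from h import *
s=cap("side"); p=proj(s,[.461,.386,.02])[0].astype(int); print(p)
v=s["img"][p[1]-50:p[1]+40,p[0]-60:p[0]+60]; cv2.imwrite("pics/s3.png",cv2.resize(v,None,fx=6,fy=6,interpolation=cv2.INTER_CUBIC)[:,:,::-1])
rel([.461,.3857,.012],down(193.5))
E
```

```text
[175 150]
row [0.01, 0.01, 0.06, -0.02, 0.02, -0.02] steps>= 1 joints [55.3, 30.2, -15.4, 0.0, -44.3, -42.0] F [-0.7, -0.2, 0.4] t 6.0
```

Request:
play_rows:
  deltas:
    - [0,0,0.08,0,0,0,70]
    - [0,0,0.16,0,0,0,70]
    - [0,0,0.2,0,0,0,70]
    - [0,0,0.2,0,0,0,70]

```text
time_s: 6.4
tcp_pos: [0.4606, 0.3853, 0.0069]
ee_rot: [[0.231, -0.973, -0.0], [-0.973, -0.231, -0.0], [0.0, 0.0, -1.0]]
wrist_force: [-0.1, 0.3, 0.2]
gripper_width: 0.804
```

Request:
play_rows:
  deltas:
    - [0,0,0.04,0,0,0,70]
    - [0,0,0.08,0,0,0,70]
    - [0,0,0.12,0,0,0,70]
    - [0,0,0.12,0,0,0,70]

```text
time_s: 6.8
tcp_pos: [0.4605, 0.3852, 0.0038]
ee_rot: [[0.231, -0.973, -0.0], [-0.973, -0.231, -0.0], [0.0, 0.0, -1.0]]
wrist_force: [-0.8, 0.8, 0.2]
gripper_width: 0.803
```

Still no contact; go on gently.

Request:
play_rows:
  deltas:
    - [0,0,0.04,0,0,0,70]
    - [0,0,0.08,0,0,0,70]
    - [0,0,0.12,0,0,0,70]
    - [0,0,0.12,0,0,0,70]

```text
time_s: 7.2
tcp_pos: [0.4605, 0.3853, 0.0008]
ee_rot: [[0.231, -0.973, -0.0], [-0.973, -0.231, -0.0], [0.0, 0.0, -1.0]]
wrist_force: [0.6, 0.8, 0.7]
gripper_width: 0.805
```

```bash
python3 - <<'E'
from h import *
s=cap("side"); p=proj(s,[.461,.386,.02])[0].astype(int); print(p)
v=s["img"][p[1]-50:p[1]+40,p[0]-60:p[0]+60]; cv2.imwrite("pics/s4.png",cv2.resize(v,None,fx=6,fy=6,interpolation=cv2.INTER_CUBIC)[:,:,::-1])
E
```

```text
[175 150]
```

Request:
play_rows:
  deltas:
    - [0,0,0,0,0,0,58]
    - [0,0,0,0,0,0,50]
    - [0,0,0,0,0,0,50]
    - [0,0,0,0,0,0,50]
    - [0,0,0,0,0,0,50]

```text
time_s: 7.75
tcp_pos: [0.4607, 0.3854, 0.0011]
ee_rot: [[0.231, -0.973, 0.0], [-0.973, -0.231, 0.0], [-0.0, -0.0, -1.0]]
wrist_force: [0.0, -0.4, -0.5]
gripper_width: 0.58
```

```bash
python3 - <<'E'
from h import *
s=cap("side"); p=proj(s,[.461,.386,.02])[0].astype(int); print(p)
v=s["img"][p[1]-50:p[1]+40,p[0]-60:p[0]+60].copy(); v=cv2.resize(v,None,fx=6,fy=6,interpolation=cv2.INTER_CUBIC)
st=r.sense();print(st["tcp_pos"])
for k in range(0,5):
    q=(proj(s,st["tcp_pos"]+np.array([0,0,.01*k]))[0]-p+[60,50]+.5)*6
    cv2.circle(v,tuple(q.astype(int)),3,(0,255,0),-1)
cv2.imwrite("pics/s5.png",v[:,:,::-1])
t=cap("top"); p=proj(t,[.461,.386,.02])[0].astype(int)
v=t["img"][p[1]-50:p[1]+40,p[0]-60:p[0]+60].copy(); v=cv2.resize(v,None,fx=6,fy=6,interpolation=cv2.INTER_CUBIC)
cv2.imwrite("pics/t5.png",v[:,:,::-1])
E
```

```text
[175 150]
[0.46061838 0.38537421 0.0010451 ]
```

Request:
play_rows:
  deltas:
    - [0,0,0,0,0,0,70]
    - [0,0,0,0,0,0,70]
    - [0,0,0,0,0,0,70]
    - [0,0,0.06,0,0,0,70]
    - [0,0,0.12,0,0,0,70]
    - [0,0,0.18,0,0,0,70]
    - [0,0,0.2,0,0,0,70]

```text
time_s: 8.55
tcp_pos: [0.4605, 0.3852, -0.0043]
ee_rot: [[0.231, -0.973, -0.0], [-0.973, -0.231, -0.0], [0.0, 0.0, -1.0]]
wrist_force: [-0.7, -0.9, 0.5]
gripper_width: 0.802
```

Request:
play_rows:
  deltas:
    - [0,0,0.06,0,0,0,70]
    - [0,0,0.12,0,0,0,70]
    - [0,0,0.12,0,0,0,70]
    - [0,0,0.12,0,0,0,70]

```text
time_s: 8.95
tcp_pos: [0.4606, 0.3854, -0.007]
ee_rot: [[0.231, -0.973, -0.0], [-0.973, -0.231, -0.0], [0.0, 0.0, -1.0]]
wrist_force: [-0.5, 0.9, 0.2]
gripper_width: 0.806
```

Request:
play_rows:
  deltas:
    - [0,0,0,0,0,0,50]
    - [0,0,0,0,0,0,50]
    - [0,0,0,0,0,0,50]
    - [0,0,0,0,0,0,50]

```text
time_s: 9.35
tcp_pos: [0.4607, 0.3854, -0.0069]
ee_rot: [[0.231, -0.973, 0.0], [-0.973, -0.231, 0.0], [-0.0, -0.0, -1.0]]
wrist_force: [-0.5, -0.9, 0.6]
gripper_width: 0.666
```

```bash
python3 - <<'E'
from h import *
s=cap("side"); p=proj(s,[.461,.386,.02])[0].astype(int)
v=s["img"][p[1]-50:p[1]+40,p[0]-60:p[0]+60].copy(); v=cv2.resize(v,None,fx=6,fy=6,interpolation=cv2.INTER_CUBIC)
cv2.imwrite("pics/s6.png",v[:,:,::-1])
E
```

Request:
play_rows:
  deltas:
    - [0,0,0,0,0,0,68]
    - [0,0,0,0,0,0,68]
    - [0,0,0.06,0,0,0,68]
    - [0,0,0.12,0,0,0,68]
    - [0,0,0.12,0,0,0,68]
    - [0,0,0.12,0,0,0,68]

```text
time_s: 10.0
tcp_pos: [0.4606, 0.3853, -0.0101]
ee_rot: [[0.231, -0.973, -0.0], [-0.973, -0.231, -0.0], [0.0, 0.0, -1.0]]
wrist_force: [0.2, 0.7, -0.1]
gripper_width: 0.78
```

Request:
play_rows:
  deltas:
    - [0,0,0.04,0,0,0,68]
    - [0,0,0.08,0,0,0,68]
    - [0,0,0.08,0,0,0,68]
    - [0,0,0.08,0,0,0,68]

```text
time_s: 10.4
tcp_pos: [0.4606, 0.3854, -0.012]
ee_rot: [[0.231, -0.973, -0.0], [-0.973, -0.231, -0.0], [0.0, 0.0, -1.0]]
wrist_force: [0.1, -0.7, 0.3]
gripper_width: 0.785
```

Request:
play_rows:
  deltas:
    - [0,0,0,0,0,0,50]
    - [0,0,0,0,0,0,50]
    - [0,0,0,0,0,0,50]
    - [0,0,0,0,0,0,50]
    - [0,0,0,0,0,0,50]

```text
time_s: 10.9
tcp_pos: [0.4607, 0.3854, -0.0119]
ee_rot: [[0.231, -0.973, 0.0], [-0.973, -0.231, 0.0], [-0.0, -0.0, -1.0]]
wrist_force: [0.6, 0.2, -0.7]
gripper_width: 0.682
```

Request:
play_rows:
  deltas:
    - [0,0,-0.3,0,0,0,50]
    - [0,0,-0.8,0,0,0,50]
    - [0,0,-1.6,0,0,0,50]
    - [0,0,-3,0,0,0,50]
    - [0,0,-4,0,0,0,50]
    - [0,0,-5,0,0,0,50]
    - [0,0,-5,0,0,0,50]
    - [0,0,-5,0,0,0,50]

```text
time_s: 11.7
tcp_pos: [0.4607, 0.3856, 0.1142]
ee_rot: [[0.231, -0.973, 0.001], [-0.973, -0.231, 0.002], [-0.002, -0.001, -1.0]]
wrist_force: [1.2, -0.1, -1.5]
gripper_width: 0.687
```

```bash
python3 - <<'E'
from h import *
s=cap("side"); p=proj(s,[.461,.386,.06])[0].astype(int)
v=s["img"][p[1]-65:p[1]+65,p[0]-60:p[0]+60].copy(); v=cv2.resize(v,None,fx=4.5,fy=4.5,interpolation=cv2.INTER_CUBIC)
st=s["s"];print(st["tcp_pos"],st["gripper_width"])
for k in range(0,5):
    q=(proj(s,st["tcp_pos"]+np.array([0,0,.01*k]))[0]-p+[60,65]+.5)*4.5
    cv2.circle(v,tuple(q.astype(int)),2,(0,255,0),-1)
cv2.imwrite("pics/s7.png",v[:,:,::-1])
w=cap("wrist","w7")
E
```

```text
[0.4606519  0.38556676 0.11418638] 0.6872486798938362
```

```bash
python3 - <<'E'
from h import *
rel([.538,-.005,.22],down(187))
E
```

```text
row [15.89, 0.58, -4.29, 0.02, -0.01, 1.27] steps>= 9 joints [55.3, 23.6, -9.7, -0.0, -56.8, -42.0] F [-0.9, 0.4, -0.3] t 11.8
```

Request:
play_rows:
  deltas:
    - [0,0,-2,0,0,0,50]
    - [3,0.1,-4.29,0,0,0.3,50]
    - [15.89,0.58,-4.29,0,0,1.27,50]
    - [15.89,0.58,-4.29,0,0,1.27,50]
    - [15.89,0.58,-4.29,0,0,1.27,50]
    - [15.89,0.58,-4.29,0,0,1.27,50]
    - [15.89,0.58,-4.29,0,0,1.27,50]
    - [15.89,0.58,-4.29,0,0,1.27,50]
    - [15.89,0.58,-4.29,0,0,1.27,50]
    - [15.89,0.58,-4.29,0,0,1.27,50]
    - [15.89,0.58,-4.29,0,0,1.27,50]
    - [15.89,0.58,-4.29,0,0,1.27,50]

```text
time_s: 13.0
tcp_pos: [0.5379, -0.004, 0.2193]
ee_rot: [[0.122, -0.992, -0.002], [-0.992, -0.122, -0.0], [-0.0, 0.002, -1.0]]
wrist_force: [0.8, 0.3, -0.5]
gripper_width: 0.686
```

Request:
play_rows:
  deltas:
    - [0,0,0,0,0,0,50]
    - [0,0,0,0,0,0,50]

```text
time_s: 13.2
tcp_pos: [0.5382, -0.0031, 0.2201]
ee_rot: [[0.125, -0.992, -0.0], [-0.992, -0.125, -0.0], [-0.0, 0.0, -1.0]]
wrist_force: [0.3, 0.0, -0.8]
gripper_width: 0.683
```

```bash
python3 - <<'E'
from h import *
w=cap("wrist"); rel([.538,-.005,.22],down(187))
m=r.cut_out("wrist","tin"); print([(d["score"],d["region"].sum()) for d in m])
v=w["img"].copy()
p,q=fit([(w,m[0]["region"])],TIN,(.549,-.094,.12)); print(p.round(4),np.degrees(p[2]),q)
outline(w,v,TIN,p)
cv2.imwrite("pics/w8.png",v[:,:,::-1])
E
```

```text
row [0.07, 0.02, 0.01, 0.0, 0.0, 0.03] steps>= 1 joints [16.9, 12.6, -9.3, -0.0, -68.1, -9.8] F [-0.1, -0.0, -0.5] t 13.25
[(0.76, np.int64(5618))]
[ 0.5488 -0.0942  0.1149] 6.585415963151697 0.9800428348909658
```

```bash
python3 - <<'E'
from h import *
w=cap("wrist"); s=w["s"]
b=r.cut_out("wrist","biscuit0"); print([(round(d["score"],2),int(d["region"].sum())) for d in b])
for z in (.024,.034):
  for px in ((208,200),(308,200),(212,273),(306,272)):
    X=unproj(w,px,s["tcp_pos"][2]+z)[0]; print(z,px,(s["ee_rot"].T@(X-s["tcp_pos"])).round(4))
print(w["img"][190:206,258].tolist())
print(w["img"][262:280,258].tolist())
rel([.5488,-.0942,.07],down(186.6))
E
```

```text
[(0.9, 4888)]
0.024 (208, 200) [ 0.0211 -0.0298 -0.024 ]
0.024 (308, 200) [ 0.0211  0.0303 -0.024 ]
0.024 (212, 273) [-0.0274 -0.0293 -0.024 ]
0.024 (306, 272) [-0.0268  0.031  -0.024 ]
0.034 (208, 200) [ 0.0238 -0.028  -0.034 ]
0.034 (308, 200) [ 0.0238  0.0285 -0.034 ]
0.034 (212, 273) [-0.0218 -0.0275 -0.034 ]
0.034 (306, 272) [-0.0212  0.0291 -0.034 ]
[[158, 161, 173], [159, 162, 173], [159, 162, 174], [148, 151, 160], [137, 138, 139], [178, 187, 184], [216, 225, 226], [185, 192, 190], [115, 102, 88], [85, 61, 36], [103, 72, 38], [147, 102, 53], [186, 131, 69], [210, 158, 83], [227, 186, 106], [231, 193, 110]]
[[99, 97, 97], [106, 98, 93], [185, 144, 95], [232, 184, 99], [231, 186, 100], [231, 186, 100], [229, 181, 98], [230, 185, 100], [231, 185, 101], [230, 183, 98], [225, 169, 90], [197, 156, 129], [153, 156, 167], [150, 155, 167], [156, 157, 169], [151, 154, 166], [126, 125, 135], [58, 51, 51]]
row [3.64, 0.03, 6.01, -0.0, 0.0, 0.1] steps>= 4 joints [16.9, 12.5, -9.3, -0.0, -68.1, -9.8] F [-0.3, -0.8, 0.3] t 13.4
```

```bash
python3 - <<'E'
from h import *
s=cap("side"); st=s["s"]
b=r.cut_out("side","biscuit0")
p=proj(s,st["tcp_pos"]+[0,0,.02])[0]; print(p,[(round(d["score"],2),int(d["region"].sum()),np.argwhere(d["region"]).mean(0)[::-1].round()) for d in b])
v=s["img"][int(p[1])-50:int(p[1])+50,int(p[0])-60:int(p[0])+60].copy(); v=cv2.resize(v,None,fx=6,fy=6,interpolation=cv2.INTER_CUBIC)
yaw=np.arctan2(-st["ee_rot"][1,1],-st["ee_rot"][0,1])
for z,col in ((.014,(0,255,0)),(.024,(255,0,255))):
    h=proj(s,place(BIS[0],st["tcp_pos"][0],st["tcp_pos"][1],yaw,st["tcp_pos"][2]+z)); h=cv2.convexHull(h.astype(np.float32))[:,0]
    h=(h-[int(p[0])-60,int(p[1])-50]+.5)*6
    cv2.polylines(v,[h.astype(int).reshape(-1,1,2)],True,col,1)
cv2.imwrite("pics/s9.png",v[:,:,::-1])
E
```

```text
[261.41979317 146.9509099 ] [(0.78, 222, array([264., 143.])), (0.54, 176, array([201., 164.])), (0.53, 181, array([188., 157.])), (0.47, 176, array([215., 171.]))]
```

Request:
play_rows:
  deltas:
    - [1.8,0.02,1,0,0,0.05,50]
    - [3.64,0.03,3,0,0,0.1,50]
    - [3.64,0.03,5,0,0,0.1,50]
    - [3.64,0.03,6,0,0,0.1,50]
    - [3.64,0.03,6,0,0,0.1,50]
    - [3.64,0.03,6,0,0,0.1,50]
    - [3.64,0.03,6,0,0,0.1,50]

```text
time_s: 14.2
tcp_pos: [0.5512, -0.0945, 0.0731]
ee_rot: [[0.115, -0.993, 0.005], [-0.993, -0.115, -0.0], [0.001, -0.005, -1.0]]
wrist_force: [-0.3, 1.1, 0.5]
gripper_width: 0.684
```

```bash
python3 - <<'E'
from h import *
rel([.5488,-.0942,-.01],down(186.6))
w=cap("wrist","w10")
E
```

```text
row [-0.02, 0.11, 3.32, -0.06, -0.01, 0.0] steps>= 2 joints [6.9, 22.3, -18.5, 0.1, -48.9, -0.3] F [-0.3, 1.1, 0.5] t 14.2
```

Request:
play_rows:
  deltas:
    - [0,0,0.5,0,0,0,50]
    - [0,0,1,0,0,0,50]
    - [0,0,1.5,0,0,0,50]
    - [0,0,2,0,0,0,50]
    - [0,0,2.5,0,0,0,50]
    - [0,0,2.9,0,0,0,50]
    - [0,0,3.2,0,0,0,50]
    - [0,0,3.2,0,0,0,50]
    - [0,0,3.2,0,0,0,50]

```text
time_s: 15.15
tcp_pos: [0.5491, -0.0949, -0.0097]
ee_rot: [[0.114, -0.993, 0.0], [-0.993, -0.114, -0.0], [0.0, -0.0, -1.0]]
wrist_force: [0.5, -0.4, 0.4]
gripper_width: 0.686
```

Release inside the tin, opening only to 72 mm, then rise and look.

Request:
play_rows:
  deltas:
    - [0,0,0.08,0,0,0,66]
    - [0,0,0.08,0,0,0,72]
    - [0,0,0.08,0,0,0,72]
    - [0,0,0.08,0,0,0,72]
    - [0,0,-1,0,0,0,72]
    - [0,0,-3,0,0,0,72]
    - [0,0,-5,0,0,0,72]
    - [-2,0,-8,0,0,0,72]
    - [-3,0,-8,0,0,0,72]
    - [-3,0,-8,0,0,0,72]
    - [-3,0,-8,0,0,0,72]

```text
time_s: 16.25
tcp_pos: [0.5406, -0.0191, 0.1916]
ee_rot: [[0.116, -0.993, 0.003], [-0.993, -0.116, 0.001], [-0.001, -0.003, -1.0]]
wrist_force: [-0.3, 0.5, -0.2]
gripper_width: 0.829
```

```bash
python3 - <<'E'
from h import *
w=cap("wrist","w11")
m=r.cut_out("wrist","tin");m2=r.cut_out("wrist","biscuit0"); print([(d["score"],d["region"].sum()) for d in m+m2])
mm=cv2.morphologyEx((m[0]["region"]|(m2[0]["region"] if m2 else 0)).astype(np.uint8),cv2.MORPH_CLOSE,np.ones((9,9)))
p,q=fit([(w,mm)],TIN,(.549,-.094,.12)); print(p.round(4),np.degrees(p[2]),q)
rel([.482-.093*np.sin(np.radians(13.5))*0+.0072*0,.2955,.2],down(193.5))
E
```

```text
[(0.75, np.int64(4419)), (0.72, np.int64(1936))]
[ 0.549  -0.0945  0.1143] 6.547576933962641 0.9800184287761927
row [-12.84, 0.85, -0.45, 0.04, 0.0, -1.4] steps>= 7 joints [15.0, 14.1, -11.9, -0.0, -64.1, -8.5] F [-0.2, -0.4, -0.7] t 16.4
```

```bash
cat >> h.py <<'E'
def bisc():
    for n in ("top","side"):
        r.capture(n)
        for d in r.spot_in(n,"biscuit0"):
            c=np.array(d["centre"]); a=np.radians(13.5); q=c[:2]-[.4824,.2955]
            print(n,round(d["score"],2),c.round(3),"mould frame",(q@np.array([[np.cos(a),-np.sin(a)],[np.sin(a),np.cos(a)]])*1000).round(0))
E
python3 - <<'E'
from h import *
bisc()
rel([.4752,.3253,.12],down(193.5))
E
```

```text
top 0.61 [0.472 0.325 0.024] mould frame [-3. 31.]
side 0.57 [0.47  0.321 0.023] mould frame [-6. 28.]
side 0.49 [0.503 0.203 0.02 ] mould frame [ -1. -95.]
side 0.49 [ 0.548 -0.084  0.011] mould frame [ -25. -385.]
side 0.46 [0.485 0.261 0.021] mould frame [ -5. -34.]
side 0.16 [0.53  0.06  0.012] mould frame [  -9. -240.]
row [-14.06, 1.01, 2.76, 0.03, -0.0, -1.41] steps>= 8 joints [15.0, 14.1, -11.9, -0.0, -64.1, -8.5] F [0.2, -0.4, -0.5] t 16.6
```

Request:
play_rows:
  deltas:
    - [-14.06,1.01,0,0,0,-1.41,72]
    - [-14.06,1.01,0,0,0,-1.41,72]
    - [-14.06,1.01,0,0,0,-1.41,72]
    - [-14.06,1.01,0,0,0,-1.41,72]
    - [-14.06,1.01,0,0,0,-1.41,72]
    - [-14.06,1.01,0,0,0,-1.41,72]
    - [-14.06,1.01,1,0,0,-1.41,72]
    - [-14.06,1.01,2.76,0,0,-1.41,72]
    - [-14.06,1.01,2.76,0,0,-1.41,72]
    - [-14.06,1.01,2.76,0,0,-1.41,72]
    - [-14.06,1.01,2.76,0,0,-1.41,72]

```text
time_s: 17.7
tcp_pos: [0.4769, 0.326, 0.1233]
ee_rot: [[0.234, -0.972, 0.003], [-0.972, -0.234, 0.002], [-0.001, -0.003, -1.0]]
wrist_force: [-0.8, -0.1, 0.3]
gripper_width: 0.828
```

```bash
python3 - <<'E'
from h import *
rel([.4752,.3253,-.012],down(193.5))
w=cap("wrist","w12")
E
```

```text
row [0.02, 0.09, 5.41, -0.04, 0.01, 0.01] steps>= 3 joints [50.5, 20.8, -12.4, 0.1, -56.6, -37.0] F [-0.8, -0.1, 0.3] t 17.7
```

Request:
play_rows:
  deltas:
    - [0,0,1.5,0,0,0,72]
    - [0,0,3,0,0,0,72]
    - [0,0,4,0,0,0,72]
    - [0,0,4.6,0,0,0,72]
    - [0,0,5,0,0,0,72]
    - [0,0,5.28,0,0,0,72]
    - [0,0,5.28,0,0,0,72]
    - [0,0,5.28,0,0,0,72]

```text
time_s: 18.55
tcp_pos: [0.476, 0.3265, -0.0096]
ee_rot: [[0.235, -0.972, 0.002], [-0.972, -0.235, 0.001], [-0.001, -0.002, -1.0]]
wrist_force: [0.0, -0.1, -0.9]
gripper_width: 0.828
```

Request:
play_rows:
  deltas:
    - [0,0,0,0,0,0,50]
    - [0,0,0,0,0,0,50]
    - [0,0,0,0,0,0,50]
    - [0,0,0,0,0,0,50]
    - [0,0,0,0,0,0,50]
    - [0,0,0,0,0,0,50]

```text
time_s: 19.15
tcp_pos: [0.4755, 0.3263, -0.01]
ee_rot: [[0.235, -0.972, 0.001], [-0.972, -0.235, 0.001], [-0.0, -0.001, -1.0]]
wrist_force: [-1.7, -0.6, 5.7]
gripper_width: 0.681
```

Request:
play_rows:
  deltas:
    - [0,0,-0.3,0,0,0,50]
    - [0,0,-0.8,0,0,0,50]
    - [0,0,-2,0,0,0,50]
    - [0,0,-4,0,0,0,50]
    - [0,0,-6,0,0,0,50]
    - [0,0,-6,0,0,0,50]

```text
time_s: 19.75
tcp_pos: [0.4794, 0.3295, 0.1484]
ee_rot: [[0.236, -0.972, 0.013], [-0.972, -0.236, 0.012], [-0.008, -0.015, -1.0]]
wrist_force: [0.7, 1.0, 0.6]
gripper_width: 0.684
```

```bash
python3 - <<'E'
from h import *
w=cap("wrist","w13")
rel([.549,-.0945,.10],down(186.6))
E
```

```text
row [17.11, 1.2, 1.67, -0.1, 0.07, 1.4] steps>= 9 joints [50.5, 19.6, -10.9, 0.0, -58.9, -37.0] F [-0.9, -0.2, -0.7] t 19.8
```

Request:
play_rows:
  deltas:
    - [17.11,1.2,0,0,0,1.4,50]
    - [17.11,1.2,0,0,0,1.4,50]
    - [17.11,1.2,0,0,0,1.4,50]
    - [17.11,1.2,0,0,0,1.4,50]
    - [17.11,1.2,0,0,0,1.4,50]
    - [17.11,1.2,0,0,0,1.4,50]
    - [17.11,1.2,0,0,0,1.4,50]
    - [17.11,1.2,0,0,0,1.4,50]
    - [17.11,1.2,0,0,0,1.4,50]
    - [17.11,1.2,0,0,0,1.4,50]
    - [17.11,1.2,1.67,0,0,1.4,50]
    - [17.11,1.2,1.67,0,0,1.4,50]

```text
time_s: 21.0
tcp_pos: [0.5415, -0.0964, 0.0925]
ee_rot: [[0.113, -0.994, -0.012], [-0.994, -0.113, 0.001], [-0.002, 0.012, -1.0]]
wrist_force: [-0.3, 0.4, -0.5]
gripper_width: 0.681
```

Request:
play_rows:
  deltas:
    - [0,0,0,0,0,0,50]
    - [0,0,0,0,0,0,50]
    - [0,0,0,0,0,0,50]

```text
time_s: 21.3
tcp_pos: [0.5476, -0.0963, 0.0991]
ee_rot: [[0.116, -0.993, 0.003], [-0.993, -0.116, -0.0], [0.0, -0.003, -1.0]]
wrist_force: [0.0, 0.6, -0.6]
gripper_width: 0.679
```

```bash
python3 - <<'E'
from h import *
rel([.549,-.0945,-.006],down(186.6))
E
```

```text
row [-0.07, -0.05, 4.2, -0.03, -0.0, 0.01] steps>= 3 joints [6.7, 20.4, -17.1, 0.0, -52.4, -0.1] F [0.0, 0.6, -0.6] t 21.3
```

Request:
play_rows:
  deltas:
    - [-0.1,-0.05,0.7,0,0,0,50]
    - [-0.1,-0.05,1.4,0,0,0,50]
    - [-0.1,-0.05,2,0,0,0,50]
    - [-0.1,-0.05,2.6,0,0,0,50]
    - [-0.1,-0.05,3.2,0,0,0,50]
    - [-0.1,-0.05,3.7,0,0,0,50]
    - [-0.1,-0.05,4.1,0,0,0,50]
    - [-0.1,-0.05,4.1,0,0,0,50]
    - [-0.1,-0.05,4.1,0,0,0,50]

```text
time_s: 22.2
tcp_pos: [0.5479, -0.0942, -0.0046]
ee_rot: [[0.115, -0.993, 0.001], [-0.993, -0.115, -0.0], [0.0, -0.001, -1.0]]
wrist_force: [0.3, -0.5, -0.6]
gripper_width: 0.676
```

Request:
play_rows:
  deltas:
    - [0,0,0,0,0,0,66]
    - [0,0,0,0,0,0,72]
    - [0,0,0,0,0,0,72]
    - [0,0,0,0,0,0,72]
    - [0,0,-1,0,0,0,72]
    - [0,0,-3,0,0,0,72]
    - [0,0,-5,0,0,0,72]
    - [-2,0,-8,0,0,0,72]
    - [-3,0,-8,0,0,0,72]
    - [-3,0,-8,0,0,0,72]

```text
time_s: 23.2
tcp_pos: [0.5411, -0.017, 0.2001]
ee_rot: [[0.118, -0.993, 0.01], [-0.993, -0.118, 0.002], [-0.001, -0.01, -1.0]]
wrist_force: [1.1, 0.0, -0.6]
gripper_width: 0.827
```

```bash
python3 - <<'E'
from h import *
w=cap("wrist","w14")
bisc()
rel([.4896,.2654,.12],down(193.5))
E
```

```text
top 0.53 [ 0.549 -0.095  0.025] mould frame [ -26. -395.]
top 0.49 [0.783 0.092 0.027] mould frame [ 244. -268.]
side 0.51 [0.489 0.26  0.019] mould frame [ -2. -36.]
side 0.5 [0.503 0.201 0.022] mould frame [ -2. -96.]
side 0.44 [ 0.544 -0.086  0.024] mould frame [ -30. -385.]
row [-11.58, 0.61, 2.94, 0.04, 0.0, -1.39] steps>= 6 joints [15.1, 13.8, -11.7, -0.0, -64.7, -8.5] F [0.9, 0.4, 0.8] t 23.45
```

Request:
play_rows:
  deltas:
    - [-11.58,0.61,0,0,0,-1.39,72]
    - [-11.58,0.61,0,0,0,-1.39,72]
    - [-11.58,0.61,0,0,0,-1.39,72]
    - [-11.58,0.61,0,0,0,-1.39,72]
    - [-11.58,0.61,0,0,0,-1.39,72]
    - [-11.58,0.61,1,0,0,-1.39,72]
    - [-11.58,0.61,2.9,0,0,-1.39,72]
    - [-11.58,0.61,2.9,0,0,-1.39,72]
    - [-11.58,0.61,2.9,0,0,-1.39,72]
    - [-11.58,0.61,2.9,0,0,-1.39,72]
    - [-11.58,0.61,2.9,0,0,-1.39,72]

```text
time_s: 24.55
tcp_pos: [0.4921, 0.2661, 0.1247]
ee_rot: [[0.233, -0.973, 0.003], [-0.973, -0.233, 0.002], [-0.002, -0.004, -1.0]]
wrist_force: [-0.5, -0.0, -0.0]
gripper_width: 0.824
```

```bash
python3 - <<'E'
from h import *
rel([.4896,.2654,-.0115],down(193.5))
w=cap("wrist","w15")
E
```

```text
row [0.01, 0.12, 5.45, -0.04, 0.02, -0.01] steps>= 3 joints [45.0, 19.1, -14.8, 0.0, -55.9, -31.6] F [-0.5, -0.0, -0.0] t 24.55
```

Request:
play_rows:
  deltas:
    - [0,0.02,1.5,0,0,0,72]
    - [0,0.02,3,0,0,0,72]
    - [0,0.02,4,0,0,0,72]
    - [0,0.02,4.6,0,0,0,72]
    - [0,0.02,5,0,0,0,72]
    - [0,0.02,5.3,0,0,0,72]
    - [0,0.02,5.3,0,0,0,72]
    - [0,0.02,5.3,0,0,0,72]

```text
time_s: 25.4
tcp_pos: [0.4907, 0.2665, -0.0091]
ee_rot: [[0.234, -0.972, 0.001], [-0.972, -0.234, 0.001], [-0.001, -0.002, -1.0]]
wrist_force: [-0.1, 1.3, 0.5]
gripper_width: 0.827
```

Request:
play_rows:
  deltas:
    - [0,0,0,0,0,0,50]
    - [0,0,0,0,0,0,50]
    - [0,0,0,0,0,0,50]
    - [0,0,0,0,0,0,50]
    - [0,0,0,0,0,0,50]
    - [0,0,0,0,0,0,50]

```text
time_s: 26.0
tcp_pos: [0.4903, 0.2663, -0.0093]
ee_rot: [[0.234, -0.972, 0.001], [-0.972, -0.234, 0.0], [-0.0, -0.001, -1.0]]
wrist_force: [-2.1, 0.3, 5.8]
gripper_width: 0.677
```

Request:
play_rows:
  deltas:
    - [0,0,-0.3,0,0,0,50]
    - [0,0,-0.8,0,0,0,50]
    - [0,0,-2,0,0,0,50]
    - [0,0,-4,0,0,0,50]
    - [0,0,-6,0,0,0,50]
    - [0,0,-6,0,0,0,50]

```text
time_s: 26.6
tcp_pos: [0.4945, 0.2692, 0.149]
ee_rot: [[0.236, -0.972, 0.014], [-0.972, -0.235, 0.01], [-0.007, -0.016, -1.0]]
wrist_force: [1.1, 0.4, -0.0]
gripper_width: 0.677
```

```bash
python3 - <<'E'
from h import *
w=cap("wrist","w16")
rel([.549,-.0945,.11],down(186.6))
E
```

```text
row [14.63, 1.2, 1.32, -0.1, 0.06, 1.39] steps>= 8 joints [45.1, 17.8, -13.4, 0.0, -58.1, -31.6] F [0.5, -0.9, -1.1] t 26.65
```

Request:
play_rows:
  deltas:
    - [14.6,1.1,0,0,0,1.39,50]
    - [14.6,1.1,0,0,0,1.39,50]
    - [14.6,1.1,0,0,0,1.39,50]
    - [14.6,1.1,0,0,0,1.39,50]
    - [14.6,1.1,0,0,0,1.39,50]
    - [14.6,1.1,0,0,0,1.39,50]
    - [14.6,1.1,0,0,0,1.39,50]
    - [14.6,1.1,0,0,0,1.39,50]
    - [14.6,1.1,0,0,0,1.39,50]
    - [14.6,1.1,1.3,0,0,1.39,50]
    - [14.6,1.1,1.3,0,0,1.39,50]
    - [14.6,1.1,1.3,0,0,1.39,50]

```text
time_s: 27.85
tcp_pos: [0.5481, -0.0947, 0.1072]
ee_rot: [[0.116, -0.993, -0.002], [-0.993, -0.116, -0.001], [0.0, 0.002, -1.0]]
wrist_force: [0.5, -0.1, 0.4]
gripper_width: 0.68
```

Request:
play_rows:
  deltas:
    - [0,0,0,0,0,0,50]
    - [0,0,0,0,0,0,50]
    - [0,0,0,0,0,0,50]

```text
time_s: 28.15
tcp_pos: [0.5493, -0.0949, 0.1085]
ee_rot: [[0.115, -0.993, 0.002], [-0.993, -0.115, 0.0], [0.0, -0.002, -1.0]]
wrist_force: [0.0, 0.1, 0.8]
gripper_width: 0.677
```

```bash
python3 - <<'E'
from h import *
rel([.549,-.0935,.006],down(186.6))
E
```

```text
row [-0.06, 0.01, 4.1, -0.02, -0.0, 0.0] steps>= 3 joints [6.9, 19.9, -16.2, 0.0, -53.8, -0.2] F [0.0, 0.1, 0.8] t 28.15
```

Request:
play_rows:
  deltas:
    - [-0.06,0,0.7,0,0,0,50]
    - [-0.06,0,1.4,0,0,0,50]
    - [-0.06,0,2,0,0,0,50]
    - [-0.06,0,2.6,0,0,0,50]
    - [-0.06,0,3.2,0,0,0,50]
    - [-0.06,0,3.7,0,0,0,50]
    - [-0.06,0,4.05,0,0,0,50]
    - [-0.06,0,4.05,0,0,0,50]
    - [-0.06,0,4.05,0,0,0,50]

```text
time_s: 29.05
tcp_pos: [0.549, -0.0938, 0.0066]
ee_rot: [[0.115, -0.993, 0.001], [-0.993, -0.115, -0.0], [0.0, -0.001, -1.0]]
wrist_force: [0.6, -0.4, 0.6]
gripper_width: 0.681
```

Request:
play_rows:
  deltas:
    - [0,0,0,0,0,0,66]
    - [0,0,0,0,0,0,72]
    - [0,0,0,0,0,0,72]
    - [0,0,0,0,0,0,72]
    - [0,0,-1,0,0,0,72]
    - [0,0,-3,0,0,0,72]
    - [0,0,-5,0,0,0,72]
    - [-2,0,-7.5,0,0,0,72]
    - [-3,0,-7.5,0,0,0,72]
    - [-3,0,-7.5,0,0,0,72]

```text
time_s: 30.05
tcp_pos: [0.5422, -0.0158, 0.1988]
ee_rot: [[0.119, -0.993, 0.01], [-0.993, -0.119, 0.002], [-0.001, -0.01, -1.0]]
wrist_force: [0.6, -0.6, -0.2]
gripper_width: 0.825
```

```bash
python3 - <<'E'
from h import *
w=cap("wrist","w17")
bisc()
rel([.5041,.2051,.12],down(193.5))
E
```

```text
top 0.51 [ 0.553 -0.098  0.032] mould frame [ -23. -399.]
side 0.69 [0.501 0.205 0.022] mould frame [ -3. -93.]
side 0.69 [ 0.55  -0.093  0.033] mould frame [ -26. -394.]
row [-9.11, 0.36, 2.9, 0.03, -0.0, -1.4] steps>= 5 joints [15.1, 13.9, -11.6, -0.0, -64.6, -8.6] F [-0.7, -0.7, 0.9] t 30.3
```

Request:
play_rows:
  deltas:
    - [-9.1,0.36,0,0,0,-1.4,72]
    - [-9.1,0.36,0,0,0,-1.4,72]
    - [-9.1,0.36,0,0,0,-1.4,72]
    - [-9.1,0.36,0,0,0,-1.4,72]
    - [-9.1,0.36,1,0,0,-1.4,72]
    - [-9.1,0.36,2.9,0,0,-1.4,72]
    - [-9.1,0.36,2.9,0,0,-1.4,72]
    - [-9.1,0.36,2.9,0,0,-1.4,72]
    - [-9.1,0.36,2.9,0,0,-1.4,72]
    - [-9.1,0.36,2.9,0,0,-1.4,72]

```text
time_s: 31.3
tcp_pos: [0.5065, 0.2057, 0.1234]
ee_rot: [[0.234, -0.972, 0.003], [-0.972, -0.234, 0.002], [-0.001, -0.004, -1.0]]
wrist_force: [-0.4, -0.1, -0.5]
gripper_width: 0.828
```

```bash
python3 - <<'E'
from h import *
rel([.5041,.2045,-.0115],down(193.5))
w=cap("wrist","w18")
E
```

```text
row [0.03, 0.13, 5.4, -0.04, 0.01, 0.0] steps>= 3 joints [39.1, 18.0, -16.7, 0.0, -55.1, -25.6] F [-0.4, -0.1, -0.5] t 31.3
```

Request:
play_rows:
  deltas:
    - [0.03,0.03,1.5,0,0,0,72]
    - [0.03,0.03,3,0,0,0,72]
    - [0.03,0.03,4,0,0,0,72]
    - [0.03,0.03,4.6,0,0,0,72]
    - [0.03,0.03,5,0,0,0,72]
    - [0.03,0.03,5.3,0,0,0,72]
    - [0.03,0.03,5.3,0,0,0,72]
    - [0.03,0.03,5.3,0,0,0,72]

```text
time_s: 32.15
tcp_pos: [0.5051, 0.2052, -0.0104]
ee_rot: [[0.235, -0.972, 0.001], [-0.972, -0.235, 0.001], [-0.001, -0.002, -1.0]]
wrist_force: [-0.0, -0.1, 0.3]
gripper_width: 0.826
```

Request:
play_rows:
  deltas:
    - [0,0,0,0,0,0,50]
    - [0,0,0,0,0,0,50]
    - [0,0,0,0,0,0,50]
    - [0,0,0,0,0,0,50]
    - [0,0,0,0,0,0,50]
    - [0,0,0,0,0,0,50]

```text
time_s: 32.75
tcp_pos: [0.5047, 0.205, -0.0106]
ee_rot: [[0.235, -0.972, 0.001], [-0.972, -0.235, 0.0], [-0.0, -0.001, -1.0]]
wrist_force: [-1.9, -1.2, 5.4]
gripper_width: 0.679
```

Request:
play_rows:
  deltas:
    - [0,0,-0.3,0,0,0,50]
    - [0,0,-0.8,0,0,0,50]
    - [0,0,-2,0,0,0,50]
    - [0,0,-4,0,0,0,50]
    - [0,0,-6,0,0,0,50]
    - [0,0,-6,0,0,0,50]

```text
time_s: 33.35
tcp_pos: [0.5091, 0.2074, 0.1476]
ee_rot: [[0.236, -0.972, 0.015], [-0.972, -0.236, 0.009], [-0.005, -0.016, -1.0]]
wrist_force: [0.9, 0.7, 0.1]
gripper_width: 0.681
```

```bash
python3 - <<'E'
from h import *
w=cap("wrist","w19")
rel([.549,-.0945,.12],down(186.6))
E
```

```text
row [12.1, 1.19, 0.89, -0.11, 0.05, 1.4] steps>= 7 joints [39.2, 16.7, -15.4, 0.0, -57.4, -25.6] F [-0.5, -0.2, -0.8] t 33.4
```

Request:
play_rows:
  deltas:
    - [12.07,1.05,0,0,0,1.4,50]
    - [12.07,1.05,0,0,0,1.4,50]
    - [12.07,1.05,0,0,0,1.4,50]
    - [12.07,1.05,0,0,0,1.4,50]
    - [12.07,1.05,0,0,0,1.4,50]
    - [12.07,1.05,0,0,0,1.4,50]
    - [12.07,1.05,0,0,0,1.4,50]
    - [12.07,1.05,0.9,0,0,1.4,50]
    - [12.07,1.05,0.9,0,0,1.4,50]
    - [12.07,1.05,0.9,0,0,1.4,50]
    - [12.07,1.05,0.9,0,0,1.4,50]
    - [12.07,1.05,0.9,0,0,1.4,50]

```text
time_s: 34.6
tcp_pos: [0.5503, -0.0941, 0.1171]
ee_rot: [[0.116, -0.993, 0.001], [-0.993, -0.116, 0.0], [0.0, -0.001, -1.0]]
wrist_force: [0.2, 0.2, 0.5]
gripper_width: 0.683
```

```bash
python3 - <<'E'
from h import *
rel([.549,-.0937,.0145],down(186.6))
E
```

```text
row [-0.02, 0.06, 4.11, -0.02, -0.0, 0.01] steps>= 3 joints [6.9, 19.5, -15.4, 0.0, -55.0, -0.3] F [0.2, 0.2, 0.5] t 34.6
```

Request:
play_rows:
  deltas:
    - [-0.02,0.04,0.7,0,0,0,50]
    - [-0.02,0.04,1.4,0,0,0,50]
    - [-0.02,0.04,2,0,0,0,50]
    - [-0.02,0.04,2.6,0,0,0,50]
    - [-0.02,0.04,3.2,0,0,0,50]
    - [-0.02,0.04,3.7,0,0,0,50]
    - [-0.02,0.04,4.08,0,0,0,50]
    - [-0.02,0.04,4.08,0,0,0,50]
    - [-0.02,0.04,4.08,0,0,0,50]

```text
time_s: 35.5
tcp_pos: [0.5491, -0.0943, 0.0146]
ee_rot: [[0.115, -0.993, 0.001], [-0.993, -0.115, -0.0], [0.0, -0.001, -1.0]]
wrist_force: [0.0, -0.7, 0.1]
gripper_width: 0.678
```

Request:
play_rows:
  deltas:
    - [0,0,0,0,0,0,66]
    - [0,0,0,0,0,0,72]
    - [0,0,0,0,0,0,72]
    - [0,0,0,0,0,0,72]
    - [0,0,-1,0,0,0,72]
    - [0,0,-3,0,0,0,72]
    - [0,0,-5,0,0,0,72]
    - [-2,0,-7.2,0,0,0,72]
    - [-3,0,-7.2,0,0,0,72]
    - [-3,0,-7.2,0,0,0,72]
    - [-3,0,-7.2,0,0,0,72]

```text
time_s: 36.6
tcp_pos: [0.5399, -0.0189, 0.1949]
ee_rot: [[0.116, -0.993, 0.001], [-0.993, -0.116, 0.001], [-0.0, -0.001, -1.0]]
wrist_force: [0.5, -0.0, -0.9]
gripper_width: 0.828
```

```bash
python3 - <<'E'
from h import *
w=cap("wrist","w20")
bisc()
top=cap("top");side=cap("side")
m=r.cut_out("wrist","tin");m2=r.cut_out("wrist","biscuit0"); print([(d["score"],d["region"].sum()) for d in m+m2])
mm=cv2.morphologyEx((m[0]["region"]|(m2[0]["region"] if m2 else 0)).astype(np.uint8),cv2.MORPH_CLOSE,np.ones((9,9)))
p,q=fit([(w,mm)],TIN,(.549,-.094,.12)); print("tin",p.round(4),np.degrees(p[2]),q)
# lid view pose: jaws across lid y (97deg), tool x toward robot
L=np.array([.5315,.0615]); R=down(97); print(R)
rel([*(L-.09*R[:2,0]),.2],R)
E
```

```text
top 0.86 [ 0.55  -0.091  0.044] mould frame [ -25. -391.]
side 0.78 [ 0.544 -0.093  0.046] mould frame [ -31. -392.]
[(0.95, np.int64(3894)), (0.45, np.int64(2185)), (0.86, np.int64(2242))]
tin [ 0.5489 -0.0946  0.1181] 6.769184295385025 0.9678725372144565
[[-0.99254615 -0.12186934  0.        ]
 [-0.12186934  0.99254615  0.        ]
 [-0.          0.         -1.        ]]
row [-3.32, -3.63, -0.25, 0.01, -0.01, 17.91] steps>= 11 joints [15.0, 13.9, -11.5, 0.0, -64.7, -8.5] F [-0.2, -0.4, -0.4] t 37.05
```

Request:
play_rows:
  deltas:
    - [-3.32,-3.63,-0.25,0,0,17.9,80]
    - [-3.32,-3.63,-0.25,0,0,17.9,80]
    - [-3.32,-3.63,-0.25,0,0,17.9,80]
    - [-3.32,-3.63,-0.25,0,0,17.9,80]
    - [-3.32,-3.63,-0.25,0,0,17.9,80]
    - [-3.32,-3.63,-0.25,0,0,17.9,80]
    - [-3.32,-3.63,-0.25,0,0,17.9,80]
    - [-3.32,-3.63,-0.25,0,0,17.9,80]
    - [-3.32,-3.63,-0.25,0,0,17.9,80]
    - [-3.32,-3.63,-0.25,0,0,17.9,80]
    - [-3.32,-3.63,-0.25,0,0,17.9,80]
    - [-3.32,-3.63,-0.25,0,0,17.9,80]

```text
time_s: 38.25
tcp_pos: [0.6208, 0.0728, 0.2003]
ee_rot: [[-0.992, -0.123, -0.0], [-0.123, 0.992, -0.0], [0.0, -0.0, -1.0]]
wrist_force: [-0.4, -1.0, -0.6]
gripper_width: 0.917
```

Request:
play_rows:
  deltas:
    - [0,0,0,0,0,0,80]
    - [0,0,0,0,0,0,80]
    - [0,0,0,0,0,0,80]

```text
time_s: 38.55
tcp_pos: [0.6207, 0.073, 0.2005]
ee_rot: [[-0.992, -0.124, -0.0], [-0.124, 0.992, -0.0], [0.0, -0.0, -1.0]]
wrist_force: [-0.2, 0.2, -0.3]
gripper_width: 0.917
```

```bash
python3 - <<'E'
from h import *
w=cap("wrist")
m=r.cut_out("wrist","lid"); print([(d["score"],d["region"].sum()) for d in m])
v=w["img"].copy()
p,q=fit([(w,m[0]["region"])],LID,(.5315,.0615,.12),.007); print(p.round(4),np.degrees(p[2]),q)
outline(w,v,LID,p,.007)
cv2.imwrite("pics/w21.png",v[:,:,::-1])
R=down(90+np.degrees(p[2]))
rel([p[0],p[1],.06],R)
E
```

```text
[(0.73, np.int64(4778))]
[0.531  0.0587 0.1023] 5.859594869508328 0.9582998840424582
row [3.63, -0.12, 5.62, -0.0, 0.0, 0.25] steps>= 4 joints [21.5, 21.8, 1.0, 0.0, -69.2, -104.4] F [0.2, -0.7, 0.3] t 38.65
```

```bash
python3 - <<'E'
from h import *
R=down(97)
rel([.549+.0893,-.0945+.011,.2],R)
E
```

```text
row [0.08, -6.3, 0.02, -0.0, 0.0, 0.02] steps>= 4 joints [21.5, 21.8, 1.0, 0.0, -69.2, -104.4] F [0.2, -0.7, 0.3] t 38.65
```

Request:
play_rows:
  deltas:
    - [0.08,-6.3,0,0,0,0,80]
    - [0.08,-6.3,0,0,0,0,80]
    - [0.08,-6.3,0,0,0,0,80]
    - [0.08,-6.3,0,0,0,0,80]
    - [0.08,-6.3,0,0,0,0,80]
    - [0.08,-6.3,0,0,0,0,80]
    - [0.08,-6.3,0,0,0,0,80]

```text
time_s: 39.35
tcp_pos: [0.6382, -0.082, 0.2006]
ee_rot: [[-0.992, -0.125, 0.0], [-0.125, 0.992, 0.0], [-0.0, 0.0, -1.0]]
wrist_force: [0.4, -0.5, 0.1]
gripper_width: 0.92
```

```bash
python3 - <<'E'
from h import *
w=cap("wrist")
m=r.cut_out("wrist","tin");m2=r.cut_out("wrist","biscuit0"); print([(d["score"],d["region"].sum()) for d in m+m2])
mm=cv2.morphologyEx((m[0]["region"]|(m2[0]["region"] if m2 else 0)).astype(np.uint8),cv2.MORPH_CLOSE,np.ones((9,9)))
p,q=fit([(w,mm)],TIN,(.549,-.094,.12)); print("tin",p.round(4),np.degrees(p[2]),q)
v=w["img"].copy(); outline(w,v,TIN,p)
outline(w,v,[box((-.063,.063),(-.03,.03),(.053,.053)),box((-.059,.059),(-.026,.026),(.053,.053))],p)
cv2.imwrite("pics/w22.png",cv2.resize(v[0:220,130:400],None,fx=2.9,fy=2.9,interpolation=cv2.INTER_CUBIC)[:,:,::-1])
R=down(96.7)
rel([p[0],p[1],.10],R)
E
```

```text
[(0.69, np.int64(4195)), (0.65, np.int64(2098))]
tin [ 0.5487 -0.0952  0.1188] 6.805654083653966 0.9852518608274191
row [3.62, -0.07, 4.03, 0.0, 0.0, 0.1] steps>= 3 joints [7.0, 23.6, 3.8, -0.0, -70.2, -89.9] F [0.2, -0.3, 0.4] t 39.5
```

Request:
play_rows:
  deltas:
    - [3.62,-0.06,1,0,0,0.1,80]
    - [3.62,-0.06,2.5,0,0,0.1,80]
    - [3.62,-0.06,4,0,0,0.1,80]
    - [3.62,-0.06,5,0,0,0.1,80]
    - [3.62,-0.06,6,0,0,0.1,80]
    - [3.62,-0.06,7,0,0,0.1,80]
    - [3.62,-0.06,7.7,0,0,0.1,80]
    - [3.62,-0.06,7.7,0,0,0.1,80]
    - [3.62,-0.06,7.7,0,0,0.1,80]

```text
time_s: 40.4
tcp_pos: [0.549, -0.0957, 0.0085]
ee_rot: [[-0.993, -0.116, 0.0], [-0.116, 0.993, -0.0], [-0.0, -0.0, -1.0]]
wrist_force: [0.4, -0.1, 0.4]
gripper_width: 0.917
```

Request:
play_rows:
  deltas:
    - [0,0,0,0,0,0,70]
    - [0,0,0,0,0,0,64]
    - [0,0,0,0,0,0,62]
    - [0,0,0,0,0,0,60]
    - [0,0,0,0,0,0,58]
    - [0,0,0,0,0,0,56]

```text
time_s: 41.0
tcp_pos: [0.549, -0.0957, 0.0087]
ee_rot: [[-0.993, -0.115, 0.001], [-0.115, 0.993, 0.0], [-0.001, 0.0, -1.0]]
wrist_force: [-1.4, 4.3, 4.3]
gripper_width: 0.69
```

```bash
python3 - <<'E'
from h import *
s=cap("side"); st=s["s"];print(st["tcp_pos"],st["gripper_width"]*87, st["ee_rot"].round(4).tolist())
p=proj(s,[.549,-.095,.04])[0].astype(int)
v=s["img"][p[1]-60:p[1]+50,p[0]-60:p[0]+60].copy(); v=cv2.resize(v,None,fx=5,fy=5,interpolation=cv2.INTER_CUBIC)
cv2.imwrite("pics/s22.png",v[:,:,::-1])
E
```

```text
[ 0.54902015 -0.09571093  0.00865919] 60.01104604062875 [[-0.9934, -0.1147, 0.0012], [-0.1147, 0.9934, 0.0004], [-0.0012, 0.0003, -1.0]]
```

Request:
play_rows:
  deltas:
    - [0,0,0,0,0,0,70]
    - [0,0,0,0,0,0,80]
    - [0,0,0,0,0,0,80]
    - [0,0,-1.5,0,0,0,80]
    - [0,0,-3.5,0,0,0,80]
    - [0,0,-5,0,0,0,80]
    - [0,0,-5,0,0,0,80]
    - [0,0,-5,0,0,0,80]

```text
time_s: 41.85
tcp_pos: [0.5485, -0.0962, 0.1336]
ee_rot: [[-0.993, -0.114, 0.001], [-0.114, 0.993, 0.001], [-0.001, 0.0, -1.0]]
wrist_force: [-0.5, -0.8, -1.0]
gripper_width: 0.918
```

```bash
python3 - <<'E'
from h import *
rel([.531,.059,.06],down(96.2))
E
```

```text
row [-0.01, 6.25, 2.95, 0.0, 0.02, 0.07] steps>= 4 joints [6.7, 18.4, -14.4, -0.0, -57.1, -90.2] F [-0.5, -0.8, -1.0] t 41.85
```

Request:
play_rows:
  deltas:
    - [0,2,0,0,0,0,80]
    - [0,4,0,0,0,0.05,80]
    - [0,6.25,0.5,0,0,0.05,80]
    - [0,6.25,2,0,0,0.05,80]
    - [0,6.25,2.9,0,0,0.05,80]
    - [0,6.25,2.9,0,0,0.05,80]
    - [0,6.25,2.9,0,0,0.05,80]
    - [0,6.25,2.9,0,0,0.05,80]

```text
time_s: 42.65
tcp_pos: [0.5315, 0.0588, 0.0613]
ee_rot: [[-0.994, -0.11, 0.001], [-0.11, 0.994, 0.0], [-0.001, -0.0, -1.0]]
wrist_force: [-0.4, 0.7, -0.8]
gripper_width: 0.92
```

```bash
python3 - <<'E'
from h import *
w=cap("wrist","w23")
rel([.531,.059,-.014],down(96.3))
E
```

```text
row [0.03, 0.01, 3.02, 0.0, 0.02, -0.0] steps>= 2 joints [23.7, 21.2, -22.4, 0.0, -46.2, -107.4] F [0.4, -0.1, -0.3] t 42.7
```

Request:
play_rows:
  deltas:
    - [0.01,0.01,1,0,0,0,80]
    - [0.01,0.01,2,0,0,0,80]
    - [0.01,0.01,2.6,0,0,0,80]
    - [0.01,0.01,2.98,0,0,0,80]
    - [0.01,0.01,2.98,0,0,0,80]
    - [0.01,0.01,2.98,0,0,0,80]

```text
time_s: 43.3
tcp_pos: [0.5313, 0.0594, -0.013]
ee_rot: [[-0.994, -0.11, 0.002], [-0.11, 0.994, 0.0], [-0.002, 0.0, -1.0]]
wrist_force: [-0.0, -0.3, -0.5]
gripper_width: 0.92
```

Request:
play_rows:
  deltas:
    - [0,0,0,0,0,0,70]
    - [0,0,0,0,0,0,64]
    - [0,0,0,0,0,0,60]
    - [0,0,0,0,0,0,55]
    - [0,0,0,0,0,0,50]
    - [0,0,0,0,0,0,50]

```text
time_s: 43.9
tcp_pos: [0.5304, 0.0593, -0.0139]
ee_rot: [[-0.994, -0.11, 0.0], [-0.11, 0.994, 0.0], [-0.0, 0.0, -1.0]]
wrist_force: [0.5, -1.0, -0.4]
gripper_width: 0.593
```

Request:
play_rows:
  deltas:
    - [0,0,0,0,0,0,70]
    - [0,0,0,0,0,0,75]
    - [0,0,0,0,0,0,75]
    - [0,0,0.1,0,0,0,75]
    - [0,0,0.2,0,0,0,75]
    - [0,0,0.2,0,0,0,75]
    - [0,0,0.2,0,0,0,75]

```text
time_s: 44.6
tcp_pos: [0.5303, 0.0592, -0.0191]
ee_rot: [[-0.994, -0.11, -0.0], [-0.11, 0.994, -0.0], [0.0, -0.0, -1.0]]
wrist_force: [0.5, 0.0, -0.1]
gripper_width: 0.859
```

Request:
play_rows:
  deltas:
    - [0,0,0,0,0,0,68]
    - [0,0,0,0,0,0,62]
    - [0,0,0,0,0,0,58]
    - [0,0,0,0,0,0,55]
    - [0,0,0,0,0,0,52]
    - [0,0,0,0,0,0,50]

```text
time_s: 45.2
tcp_pos: [0.5304, 0.0594, -0.0189]
ee_rot: [[-0.994, -0.11, 0.0], [-0.11, 0.994, 0.0], [-0.0, 0.0, -1.0]]
wrist_force: [0.9, 0.2, -0.3]
gripper_width: 0.672
```

Request:
play_rows:
  deltas:
    - [0,0,-0.2,0,0,0,50]
    - [0,0,-0.5,0,0,0,50]
    - [0,0,-1,0,0,0,50]
    - [0,0,-2,0,0,0,50]
    - [0,0,-3,0,0,0,50]
    - [0,0,-4,0,0,0,50]
    - [0,0,-5,0,0,0,50]
    - [0,0,-5,0,0,0,50]
    - [0,0,-5,0,0,0,50]
    - [0,0,-5,0,0,0,50]

```text
time_s: 46.2
tcp_pos: [0.5295, 0.0591, 0.1055]
ee_rot: [[-0.994, -0.11, -0.002], [-0.11, 0.994, -0.0], [0.002, -0.0, -1.0]]
wrist_force: [0.1, 0.2, -0.7]
gripper_width: 0.669
```

```bash
python3 - <<'E'
from h import *
w=cap("wrist","w24"); s=cap("side")
st=s["s"];p=proj(s,st["tcp_pos"]+[0,0,.03])[0].astype(int)
v=s["img"][p[1]-60:p[1]+60,p[0]-60:p[0]+60].copy(); v=cv2.resize(v,None,fx=5,fy=5,interpolation=cv2.INTER_CUBIC)
cv2.imwrite("pics/s24.png",v[:,:,::-1])
rel([.549,-.0957,.09],down(96.6))
E
```

```text
row [-0.09, -6.24, 0.61, -0.01, -0.03, -0.06] steps>= 4 joints [23.8, 18.1, -19.6, -0.0, -52.4, -107.5] F [-0.4, -0.5, -0.7] t 46.3
```

Request:
play_rows:
  deltas:
    - [0,-1.5,0,0,0,0,50]
    - [0,-3,0,0,0,-0.06,50]
    - [0,-4.5,0,0,0,-0.06,50]
    - [-0.07,-6.24,0,0,0,-0.06,50]
    - [-0.07,-6.24,0.5,0,0,-0.06,50]
    - [-0.07,-6.24,1,0,0,-0.06,50]
    - [-0.07,-6.24,1.5,0,0,-0.06,50]
    - [-0.07,-6.24,1.5,0,0,-0.06,50]
    - [-0.07,-6.24,1.5,0,0,-0.06,50]
    - [-0.07,-6.24,1.5,0,0,-0.06,50]

```text
time_s: 47.3
tcp_pos: [0.5498, -0.0948, 0.069]
ee_rot: [[-0.993, -0.117, 0.001], [-0.117, 0.993, -0.0], [-0.001, -0.0, -1.0]]
wrist_force: [-0.1, 0.4, 0.1]
gripper_width: 0.67
```

```bash
python3 - <<'E'
from h import *
w=cap("wrist","w25"); 
rel([.5483,-.0958,.036],down(96.6)); print(r.sense()["gripper_width"]*87)
E
```

```text
row [0.07, -0.03, 1.33, -0.0, 0.02, 0.02] steps>= 1 joints [6.9, 22.6, -18.7, 0.0, -48.6, -90.2] F [0.5, -0.6, -1.1] t 47.35
57.96228599299968
```

Request:
play_rows:
  deltas:
    - [0.04,-0.03,0.5,0,0,0,50]
    - [0.04,-0.03,1,0,0,0,50]
    - [0.04,-0.03,1.25,0,0,0,50]
    - [0.04,-0.03,1.25,0,0,0,50]
    - [0.04,-0.03,1.25,0,0,0,50]

```text
time_s: 47.85
tcp_pos: [0.5484, -0.0965, 0.037]
ee_rot: [[-0.993, -0.116, -0.001], [-0.116, 0.993, -0.0], [0.001, -0.0, -1.0]]
wrist_force: [0.3, 0.1, -0.1]
gripper_width: 0.666
```

```bash
python3 - <<'E'
from h import *
w=cap("wrist","w26"); 
rel([.5487,-.0957,.031],down(96.6))
c=w["img"].astype(int)
print(c[115:140,258].tolist()); print(c[125,195:235].tolist())
E
```

```text
row [-0.01, 0.03, 0.25, -0.0, 0.0, 0.01] steps>= 1 joints [6.7, 24.9, -20.6, 0.0, -44.4, -90.1] F [0.1, -0.0, -1.1] t 47.9
[[140, 143, 154], [141, 142, 154], [143, 145, 156], [139, 143, 153], [142, 146, 157], [139, 143, 156], [141, 145, 156], [144, 145, 157], [138, 141, 152], [140, 142, 153], [140, 140, 151], [117, 121, 134], [77, 85, 96], [142, 153, 155], [193, 204, 206], [191, 205, 205], [193, 205, 206], [193, 205, 206], [192, 206, 206], [194, 205, 206], [192, 203, 202], [194, 205, 206], [192, 204, 204], [194, 206, 207], [192, 203, 203]]
[[140, 145, 152], [143, 145, 156], [143, 147, 159], [144, 145, 156], [142, 146, 156], [141, 144, 154], [140, 144, 155], [141, 145, 156], [140, 144, 155], [142, 144, 155], [141, 143, 155], [142, 144, 154], [140, 142, 153], [138, 142, 153], [141, 144, 156], [139, 141, 152], [142, 143, 154], [140, 144, 155], [140, 142, 154], [139, 143, 152], [141, 142, 154], [140, 142, 153], [141, 142, 154], [139, 142, 153], [140, 141, 154], [140, 143, 153], [139, 141, 152], [140, 142, 154], [140, 142, 153], [141, 143, 153], [141, 143, 155], [141, 143, 154], [140, 141, 155], [141, 142, 154], [141, 144, 155], [142, 145, 156], [142, 144, 157], [144, 146, 157], [142, 144, 157], [142, 145, 157]]
```

Request:
play_rows:
  deltas:
    - [0,0.02,0.1,0,0,0,50]
    - [0,0.02,0.2,0,0,0,50]
    - [0,0.02,0.28,0,0,0,50]
    - [0,0.02,0.28,0,0,0,50]

```text
time_s: 48.3
tcp_pos: [0.5481, -0.0959, 0.03]
ee_rot: [[-0.993, -0.115, -0.001], [-0.115, 0.993, -0.0], [0.001, 0.0, -1.0]]
wrist_force: [0.0, 0.5, -2.2]
gripper_width: 0.67
```

Request:
play_rows:
  deltas:
    - [0,0,0.04,0,0,0,50]
    - [0,0,0.08,0,0,0,50]
    - [0,0,0.1,0,0,0,50]
    - [0,0,0.1,0,0,0,50]

```text
time_s: 48.7
tcp_pos: [0.5483, -0.0959, 0.0277]
ee_rot: [[-0.993, -0.115, -0.0], [-0.115, 0.993, -0.0], [0.0, 0.0, -1.0]]
wrist_force: [-1.1, -0.1, -1.3]
gripper_width: 0.667
```

Release gently, then rise and look.

Request:
play_rows:
  deltas:
    - [0,0,0,0,0,0,62]
    - [0,0,0,0,0,0,68]
    - [0,0,0,0,0,0,75]
    - [0,0,0,0,0,0,75]
    - [0,0,-1,0,0,0,75]
    - [0,0,-3,0,0,0,75]
    - [0,0,-5,0,0,0,75]
    - [-2,0,-6.5,0,0,0,75]
    - [-3.5,0,-6.5,0,0,0,75]
    - [-3.5,0,-6.5,0,0,0,75]
    - [-3.5,0,-6.5,0,0,0,75]

```text
time_s: 49.8
tcp_pos: [0.6352, -0.0855, 0.189]
ee_rot: [[-0.993, -0.115, -0.002], [-0.115, 0.993, 0.0], [0.002, 0.001, -1.0]]
wrist_force: [0.5, 0.4, -0.4]
gripper_width: 0.864
```

```bash
python3 - <<'E'
from h import *
w=cap("wrist","w27"); s=cap("side")
for n,c in (("w",w),("s",s)):
    p=proj(c,[.549,-.0955,.04])[0].astype(int); k=80 if n=="w" else 45
    v=c["img"][max(0,p[1]-k):p[1]+k,p[0]-k:p[0]+k]; cv2.imwrite(f"pics/{n}27c.png",cv2.resize(v,(560,560*v.shape[0]//v.shape[1]),interpolation=cv2.INTER_CUBIC)[:,:,::-1])
E
python3 - <<'E'
from h import *
s=cap("side"); t=cap("top"); w=cap("wrist")
for n,c in (("side",s),("wrist",w),("top",t)):
    ml=[d for d in r.cut_out(n,"lid")][:1]
    print(n,[(d["score"],d["region"].sum()) for d in ml])
    for z in (.050,.053,.056,.06):
        p,q=fit([(c,ml[0]["region"])],LID,(.549,-.0957,.117),z); print(z,p.round(4),np.degrees(p[2]).round(1),round(q,4))
# closed tin silhouette in side: color mask of (blue|white) region
CT=[box((-.063,.063),(-.03,.03),(0,.059))]
v=s["img"].copy(); outline(s,v,CT,(.5487,-.0957,.117)); outline(s,v,[LID[0]],(.5487,-.0957,.117),.053,(0,255,0))
p=proj(s,[.549,-.0955,.04])[0].astype(int);v=v[p[1]-45:p[1]+45,p[0]-45:p[0]+45]
cv2.imwrite("pics/s28.png",cv2.resize(v,None,fx=6,fy=6,interpolation=cv2.INTER_CUBIC)[:,:,::-1])
E
```

```text
side [(0.93, np.int64(658))]
0.05 [ 0.5534 -0.089   0.1068] 6.1 0.9305
0.053 [ 0.5516 -0.0913  0.1076] 6.2 0.9283
0.056 [ 0.55   -0.0928  0.1238] 7.1 0.9234
0.06 [ 0.5473 -0.0954  0.113 ] 6.5 0.9153
wrist [(0.84, np.int64(6937))]
0.05 [ 0.5481 -0.0968  0.1155] 6.6 0.974
0.053 [ 0.5488 -0.0967  0.1143] 6.5 0.9818
0.056 [ 0.5494 -0.0968  0.1146] 6.6 0.9781
0.06 [ 0.5497 -0.0969  0.1134] 6.5 0.9628
top [(0.85, np.int64(875))]
0.05 [ 0.5473 -0.0981  0.1078] 6.2 0.9253
0.053 [ 0.5471 -0.0981  0.1103] 6.3 0.9267
0.056 [ 0.5466 -0.0979  0.1088] 6.2 0.9278
0.06 [ 0.5459 -0.0979  0.1115] 6.4 0.9284
```

```bash
python3 - <<'E'
from h import *
rel([.585,-.26,.25],down(83))
E
```

```text
row [2.78, -6.69, -2.38, 0.0, 0.0, 2.72] steps>= 4 joints [6.7, 23.7, 2.5, -0.0, -68.8, -90.1] F [-0.3, 0.3, 0.0] t 50.2
```

Request:
play_rows:
  deltas:
    - [2.78,-6.69,-2.38,0,0,2.72,80]
    - [2.78,-6.69,-2.38,0,0,2.72,80]
    - [2.78,-6.69,-2.38,0,0,2.72,80]
    - [2.78,-6.69,-2.38,0,0,2.72,80]
    - [2.78,-6.69,-2.38,0,0,2.72,80]
    - [2.78,-6.69,-2.38,0,0,2.72,80]
    - [2.78,-6.69,-2.38,0,0,2.72,80]
    - [2.78,-6.69,-2.38,0,0,2.72,80]
    - [2.78,-6.69,-2.38,0,0,2.72,80]

```text
time_s: 51.1
tcp_pos: [0.5858, -0.2588, 0.2494]
ee_rot: [[-0.993, 0.12, -0.001], [0.12, 0.993, 0.0], [0.001, 0.0, -1.0]]
wrist_force: [-0.7, 1.0, 0.3]
gripper_width: 0.922
```

```bash
python3 - <<'E'
from h import *
w=cap("wrist"); v=w["img"].copy(); print(w["s"]["tcp_pos"])
m=r.cut_out("wrist","rest"); print([(d["score"],d["region"].sum(),np.argwhere(d["region"]).mean(0)) for d in m])
p0=proj(w,[.46,-.245,.02])[0]
m.sort(key=lambda d:np.hypot(*(np.argwhere(d["region"]).mean(0)[::-1]-p0)))
p,q=fit([(w,m[0]["region"])],REST,(.458,-.244,-.34)); print("rest",p.round(4),np.degrees(p[2]),q)
outline(w,v,REST,p)
cv2.imwrite("pics/w29.png",v[:,:,::-1])
E
```

```text
[ 0.5857626  -0.2588044   0.24936108]
[(0.97, np.int64(2281), array([273.67032004, 237.46733889])), (0.94, np.int64(2637), array([  9.63443307, 112.74819871])), (0.83, np.int64(8180), array([ 95.77163814, 251.29388753])), (0.6, np.int64(7975), array([135.82996865, 114.94432602]))]
rest [ 0.4575 -0.2469 -0.3407] -19.520163812764757 0.9817886571650964
```

```bash
cat >> h.py <<'E'
REST_P=(.4577,-.2462,np.radians(-19.55))
cy,sy=np.cos(REST_P[2]),np.sin(REST_P[2])
Rz=np.array([[cy,-sy,0],[sy,cy,0],[0,0,1]])
dn=Rz@np.array([.70711,0,-.70711]); nv=Rz@np.array([.70711,0,.70711]); yv=Rz@np.array([0,1.,0])
corner=np.array([REST_P[0],REST_P[1],0])+Rz@np.array([.06,0,.045])
rmid=corner-.063*dn+.0295*nv
E
python3 - <<'E'
from h import *
R=np.c_[-dn,yv,-nv]; print(np.linalg.det(R),rmid)
rel(rmid+.1*nv,R)
E
```

```text
1.0000091042000003 [ 0.49191843 -0.258351    0.11040767]
row [0.97, -1.04, 2.74, -0.99, 8.96, 2.4] steps>= 6 joints [-9.4, 21.9, 8.1, -0.0, -76.2, -87.5] F [-0.6, 0.0, 1.4] t 51.2
```

Request:
play_rows:
  deltas:
    - [0.97,-1.04,2.74,-0.99,8.96,2.4,80]
    - [0.97,-1.04,2.74,-0.99,8.96,2.4,80]
    - [0.97,-1.04,2.74,-0.99,8.96,2.4,80]
    - [0.97,-1.04,2.74,-0.99,8.96,2.4,80]
    - [0.97,-1.04,2.74,-0.99,8.96,2.4,80]
    - [0.97,-1.04,2.74,-0.99,8.96,2.4,80]
    - [0.97,-1.04,2.74,-0.99,8.96,2.4,80]
    - [0.97,-1.04,2.74,-0.99,8.96,2.4,80]
    - [0.97,-1.04,2.74,-0.99,8.96,2.4,80]
    - [0.97,-1.04,2.74,-0.99,8.96,2.4,80]

```text
time_s: 52.2
tcp_pos: [0.5583, -0.2827, 0.1837]
ee_rot: [[-0.669, 0.335, -0.663], [0.238, 0.942, 0.236], [0.704, -0.0, -0.71]]
wrist_force: [-0.1, 0.7, 0.0]
gripper_width: 0.92
```

```bash
python3 - <<'E'
from h import *
R=np.c_[-dn,yv,-nv]
rel(rmid+.1*nv,R); rel(rmid-.0345*nv,R)
E
```

```text
row [-0.07, 0.03, 0.07, 0.0, 0.05, -0.01] steps>= 1 joints [-14.2, 50.3, 38.4, -4.5, -122.5, -96.3] F [-0.1, 0.7, 0.0] t 52.2
row [-0.05, 0.03, 5.45, 0.0, 0.05, -0.01] steps>= 3 joints [-14.2, 50.3, 38.4, -4.5, -122.5, -96.3] F [-0.1, 0.7, 0.0] t 52.2
```

```bash
python3 - <<'E'
from h import *
rel([.549,-.096,.16],down(96.6))
E
```

```text
row [1.36, 6.91, 2.68, 2.04, -8.79, -4.97] steps>= 6 joints [-14.2, 50.3, 38.4, -4.5, -122.5, -96.3] F [-0.1, 0.7, 0.0] t 52.2
```

Request:
play_rows:
  deltas:
    - [0,0,-2,0,0,0,80]
    - [1.36,4,0,2.04,-8.79,-4.97,80]
    - [1.36,6.91,1.5,2.04,-8.79,-4.97,80]
    - [1.36,6.91,2.68,2.04,-8.79,-4.97,80]
    - [1.36,6.91,2.68,2.04,-8.79,-4.97,80]
    - [1.36,6.91,2.68,2.04,-8.79,-4.97,80]
    - [1.36,6.91,2.68,2.04,-8.79,-4.97,80]
    - [1.36,6.91,2.68,2.04,-8.79,-4.97,80]
    - [1.36,6.91,2.68,2.04,-8.79,-4.97,80]
    - [1.36,6.91,2.68,2.04,-8.79,-4.97,80]
    - [1.36,6.91,2.68,2.04,-8.79,-4.97,80]

```text
time_s: 53.3
tcp_pos: [0.5502, -0.0966, 0.158]
ee_rot: [[-0.994, -0.113, -0.003], [-0.113, 0.994, 0.002], [0.003, 0.002, -1.0]]
wrist_force: [-0.3, -0.5, 0.0]
gripper_width: 0.917
```

```bash
python3 - <<'E'
from h import *
rel([.549,-.096,-.004],down(96.6))
E
```

```text
row [0.02, 0.01, 6.48, 0.02, -0.04, -0.02] steps>= 4 joints [6.6, 17.4, -11.9, -0.1, -60.8, -90.0] F [-0.3, -0.5, 0.0] t 53.3
```

Request:
play_rows:
  deltas:
    - [0.03,0.01,1.5,0,0,0,80]
    - [0.03,0.01,3,0,0,0,80]
    - [0.03,0.01,4.3,0,0,0,80]
    - [0.03,0.01,5.2,0,0,0,80]
    - [0.03,0.01,5.8,0,0,0,80]
    - [0.03,0.01,6.2,0,0,0,80]
    - [0.03,0.01,6.4,0,0,0,80]
    - [0.03,0.01,6.4,0,0,0,80]
    - [0.03,0.01,6.4,0,0,0,80]

```text
time_s: 54.2
tcp_pos: [0.5484, -0.0958, -0.0015]
ee_rot: [[-0.993, -0.114, -0.003], [-0.114, 0.993, 0.002], [0.002, 0.002, -1.0]]
wrist_force: [0.6, 0.9, 0.8]
gripper_width: 0.919
```

Request:
play_rows:
  deltas:
    - [0,0,0,0,0,0,70]
    - [0,0,0,0,0,0,64]
    - [0,0,0,0,0,0,60]
    - [0,0,0,0,0,0,55]
    - [0,0,0,0,0,0,50]
    - [0,0,0,0,0,0,50]

```text
time_s: 54.8
tcp_pos: [0.5478, -0.0957, -0.0017]
ee_rot: [[-0.993, -0.115, -0.004], [-0.115, 0.993, 0.002], [0.003, 0.002, -1.0]]
wrist_force: [-0.3, 1.3, 2.9]
gripper_width: 0.689
```

```bash
python3 - <<'E'
from h import *
s=cap("side"); st=s["s"];print(st["tcp_pos"],st["gripper_width"]*87, st["wrist_force"])
p=proj(s,[.549,-.095,.04])[0].astype(int)
v=s["img"][p[1]-60:p[1]+50,p[0]-60:p[0]+60].copy(); v=cv2.resize(v,None,fx=5,fy=5,interpolation=cv2.INTER_CUBIC)
cv2.imwrite("pics/s30.png",v[:,:,::-1])
E
```

```text
[ 0.54781796 -0.09568538 -0.00171314] 59.92422303572442 [-0.32244904  1.32126689  2.86681607]
```

Request:
play_rows:
  deltas:
    - [0,0,-0.2,0,0,0,50]
    - [0,0,-0.6,0,0,0,50]
    - [0,0,-1.2,0,0,0,50]
    - [0,0,-2,0,0,0,50]
    - [0,0,-3,0,0,0,50]
    - [0,0,-4,0,0,0,50]
    - [0,0,-5,0,0,0,50]
    - [0,0,-6,0,0,0,50]
    - [0,0,-6.6,0,0,0,50]
    - [0,0,-7,0,0,0,50]
    - [0,0,-7,0,0,0,50]

```text
time_s: 55.95
tcp_pos: [0.5488, -0.096, 0.1742]
ee_rot: [[-0.993, -0.114, -0.001], [-0.114, 0.993, 0.002], [0.001, 0.002, -1.0]]
wrist_force: [0.2, -0.3, -3.1]
gripper_width: 0.689
```

```bash
python3 - <<'E'
from h import *
s=cap("side"); print(s["s"]["gripper_width"]*87,s["s"]["wrist_force"],s["s"]["tcp_pos"])
p=proj(s,[.549,-.095,.2])[0].astype(int)
v=s["img"][max(0,p[1]-60):p[1]+60,p[0]-60:p[0]+60].copy(); v=cv2.resize(v,None,fx=5,fy=5,interpolation=cv2.INTER_CUBIC)
cv2.imwrite("pics/s31.png",v[:,:,::-1])
R=np.c_[-dn,yv,-nv]
rel(rmid-.001*dn-.0312*nv-.01*dn+.08*nv,R)
E
```

```text
59.96076998374323 [ 0.17589401 -0.30094655 -3.08435928] [ 0.54880859 -0.09598877  0.17424459]
row [2.01, -6.67, 0.8, -2.03, 8.79, 4.95] steps>= 6 joints [6.7, 16.5, -11.0, -0.2, -62.7, -90.0] F [0.0, 0.0, -4.0] t 56.0
```

Request:
play_rows:
  deltas:
    - [0.08,-0.3,0,-0.08,0.35,0.2,50]
    - [0.25,-0.85,-0.3,-0.25,1.1,0.62,50]
    - [0.44,-1.45,-0.5,-0.44,1.9,1.08,50]
    - [0.64,-2.13,-0.6,-0.65,2.8,1.6,50]
    - [0.84,-2.8,-0.7,-0.85,3.7,2.08,50]
    - [1.04,-3.47,-0.7,-1.06,4.6,2.57,50]
    - [1.25,-4.14,-0.6,-1.26,5.45,3.07,50]
    - [1.45,-4.8,-0.4,-1.46,6.3,3.56,50]
    - [1.63,-5.4,-0.1,-1.64,7.1,4,50]
    - [1.8,-6,0.3,-1.83,7.9,4.46,50]
    - [1.95,-6.45,0.6,-1.96,8.5,4.8,50]
    - [2.01,-6.67,0.8,-2.03,8.79,4.95,50]

```text
time_s: 57.2
tcp_pos: [0.5168, -0.2682, 0.1486]
ee_rot: [[-0.662, 0.337, -0.67], [0.237, 0.942, 0.239], [0.711, -0.0, -0.703]]
wrist_force: [0.3, 1.2, -4.0]
gripper_width: 0.681
```

Request:
play_rows:
  deltas:
    - [0,0,0,0,0,0,50]
    - [0,0,0,0,0,0,50]
    - [0,0,0,0,0,0,50]
    - [0,0,0,0,0,0,50]

```text
time_s: 57.6
tcp_pos: [0.5179, -0.2667, 0.1542]
ee_rot: [[-0.669, 0.333, -0.664], [0.236, 0.943, 0.234], [0.705, -0.0, -0.71]]
wrist_force: [-0.4, -0.4, -3.2]
gripper_width: 0.687
```

```bash
python3 - <<'E'
from h import *
s=cap("side"); print(s["s"]["gripper_width"]*87,s["s"]["wrist_force"],s["s"]["tcp_pos"])
p=proj(s,rmid)[0].astype(int)
v=s["img"][max(0,p[1]-75):p[1]+55,p[0]-65:p[0]+65].copy(); v=cv2.resize(v,None,fx=4.5,fy=4.5,interpolation=cv2.INTER_CUBIC)
cv2.imwrite("pics/s32.png",v[:,:,::-1])
R=np.c_[-dn,yv,-nv]
rel(rmid-.001*dn-.0312*nv-.008*dn+.003*nv,R)
cap("wrist","w32")
E
```

```text
59.772579814371916 [-0.36247898 -0.4262967  -3.17843561] [ 0.51790705 -0.26672858  0.15424753]
row [-0.1, -0.02, 3.14, -0.02, 0.04, 0.01] steps>= 2 joints [-13.8, 46.5, 26.2, -4.4, -114.3, -95.9] F [-0.5, 0.1, -3.0] t 57.65
```

Request:
play_rows:
  deltas:
    - [-0.08,-0.02,0.3,0,0.04,0,50]
    - [-0.08,-0.02,0.8,0,0.04,0,50]
    - [-0.08,-0.02,1.3,0,0.04,0,50]
    - [-0.08,-0.02,1.8,0,0.04,0,50]
    - [-0.08,-0.02,2.2,0,0.04,0,50]
    - [-0.08,-0.02,2.5,0,0.04,0,50]
    - [-0.08,-0.02,2.8,0,0.04,0,50]
    - [-0.08,-0.02,3,0,0.04,0,50]
    - [-0.08,-0.02,3.1,0,0.04,0,50]
    - [-0.08,-0.02,3.1,0,0.04,0,50]
    - [-0.08,-0.02,3.1,0,0.04,0,50]

```text
time_s: 58.8
tcp_pos: [0.4673, -0.2502, 0.0967]
ee_rot: [[-0.665, 0.334, -0.668], [0.236, 0.943, 0.236], [0.709, -0.001, -0.705]]
wrist_force: [-0.1, -0.6, -3.1]
gripper_width: 0.689
```

```bash
python3 - <<'E'
from h import *
s=cap("side"); print(s["s"]["gripper_width"]*87,s["s"]["wrist_force"],s["s"]["tcp_pos"])
p=proj(s,rmid)[0].astype(int)
v=s["img"][max(0,p[1]-60):p[1]+50,p[0]-60:p[0]+60].copy(); v=cv2.resize(v,None,fx=5,fy=5,interpolation=cv2.INTER_CUBIC)
cv2.imwrite("pics/s33.png",v[:,:,::-1])
R=np.c_[-dn,yv,-nv]
rel(rmid-.001*dn-.0312*nv,R)
E
```

```text
59.95653736480712 [-0.14511983 -0.59636128 -3.08743408] [ 0.4672503  -0.25020979  0.09667412]
row [-0.31, 0.02, 0.13, -0.01, -0.03, 0.0] steps>= 1 joints [-13.5, 44.4, 12.9, -4.4, -103.3, -95.3] F [-0.5, -0.6, -3.6] t 58.85
```

Request:
play_rows:
  deltas:
    - [0,0.02,0.05,0,-0.02,0,50]
    - [0,0.02,0.1,0,-0.02,0,50]
    - [0,0.02,0.1,0,-0.02,0,50]
    - [0,0.02,0.1,0,-0.02,0,50]

```text
time_s: 59.25
tcp_pos: [0.4654, -0.249, 0.0947]
ee_rot: [[-0.665, 0.334, -0.667], [0.236, 0.943, 0.236], [0.708, -0.0, -0.706]]
wrist_force: [0.0, -0.8, -2.7]
gripper_width: 0.691
```

Request:
play_rows:
  deltas:
    - [-0.08,0,0,0,0,0,50]
    - [-0.16,0,0,0,0,0,50]
    - [-0.24,0,0,0,0,0,50]
    - [-0.28,0,0,0,0,0,50]
    - [-0.28,0,0,0,0,0,50]

```text
time_s: 59.75
tcp_pos: [0.4701, -0.2507, 0.0896]
ee_rot: [[-0.665, 0.334, -0.668], [0.236, 0.943, 0.236], [0.708, -0.0, -0.706]]
wrist_force: [-0.5, -0.4, -3.3]
gripper_width: 0.686
```

```bash
python3 - <<'E'
from h import *
R=np.c_[-dn,yv,-nv]
rel(rmid-.001*dn-.0312*nv,R); print(R.T@r.sense()["wrist_force"])
E
```

```text
row [-0.02, 0.0, 0.0, -0.01, -0.02, 0.0] steps>= 1 joints [-13.5, 45.1, 13.1, -4.4, -102.9, -95.3] F [-0.5, -0.4, -3.3] t 59.75
[-2.06125303 -0.54778276  2.53987727]
```

Request:
play_rows:
  deltas:
    - [0,0,0.04,0,0,0,50]
    - [0,0,0.06,0,0,0,50]
    - [0,0,0.06,0,0,0,50]

```text
time_s: 60.05
tcp_pos: [0.4696, -0.2505, 0.0891]
ee_rot: [[-0.667, 0.334, -0.666], [0.236, 0.943, 0.235], [0.707, -0.001, -0.707]]
wrist_force: [3.1, 0.3, -0.5]
gripper_width: 0.686
```

Request:
play_rows:
  deltas:
    - [-0.04,0,0,0,0,0,50]
    - [-0.06,0,0,0,0,0,50]
    - [-0.06,0,0,0,0,0,50]

```text
time_s: 60.35
tcp_pos: [0.4697, -0.2506, 0.0891]
ee_rot: [[-0.664, 0.334, -0.669], [0.236, 0.943, 0.236], [0.709, -0.001, -0.705]]
wrist_force: [-0.1, 1.9, 6.4]
gripper_width: 0.684
```

```bash
python3 - <<'E'
from h import *
R=np.c_[-dn,yv,-nv]
rel(rmid-.001*dn-.0312*nv,R); print(R.T@r.sense()["wrist_force"])
E
```

```text
row [-0.02, 0.0, -0.02, -0.02, -0.03, 0.0] steps>= 1 joints [-13.4, 45.1, 13.0, -4.4, -102.9, -95.3] F [-0.1, 1.9, 6.4] t 60.35
[ 5.06715938  1.70773812 -4.03234471]
```

Request:
play_rows:
  deltas:
    - [0,0,0,0,0,0,63]
    - [0,0,0,0,0,0,66]
    - [0,0,0,0,0,0,72]
    - [0,0,0,0,0,0,82]
    - [0,0,0,0,0,0,82]
    - [0,0,0,0,0,0,82]
    - [0,0,-0.5,0,0,0,82]
    - [0,0,-1.5,0,0,0,82]
    - [0,0,-3,0,0,0,82]
    - [0,0,-4.5,0,0,0,82]
    - [0,0,-6,0,0,0,82]
    - [0,0,-6,0,0,0,82]

```text
time_s: 61.55
tcp_pos: [0.5732, -0.2875, 0.1958]
ee_rot: [[-0.671, 0.334, -0.662], [0.239, 0.943, 0.233], [0.702, -0.001, -0.712]]
wrist_force: [-0.9, -0.2, 0.1]
gripper_width: 0.94
```

```bash
python3 - <<'E'
from h import *
s=cap("side"); p=proj(s,rmid)[0].astype(int)
v=s["img"].copy()
CT=np.array([rmid+a*dn+b*yv+c*nv for a in(-.063,.063) for b in (-.03,.03) for c in (-.0295,.0295)])
h=cv2.convexHull(proj(s,CT).astype(np.float32)); cv2.polylines(v,[np.round(h*16).astype(np.int32)],True,(255,0,255),1,cv2.LINE_AA,4)
v=v[max(0,p[1]-60):p[1]+50,p[0]-60:p[0]+60].copy(); v=cv2.resize(v,None,fx=5,fy=5,interpolation=cv2.INTER_CUBIC)
cv2.imwrite("pics/s34.png",v[:,:,::-1]); cap("wrist","w34")
E
python3 - <<'E'
from h import *
rel([.45,-.22,.33],down(160.45))
E
```

```text
row [7.71, 0.88, -0.03, 7.05, -7.04, -16.98] steps>= 12 joints [-14.2, 51.9, 42.7, -4.7, -125.7, -96.5] F [-0.2, -0.2, -1.1] t 61.65
```

Request:
play_rows:
  deltas:
    - [1.4,0,-1.4,0,0,0,85]
    - [2.8,0,-2.8,0,0,0,85]
    - [4.2,0,-4.2,0.5,-0.5,-1.2,85]
    - [6,0.4,-3,7.05,-7.04,-16.98,85]
    - [7.71,0.88,-0.03,7.05,-7.04,-16.98,85]
    - [7.71,0.88,-0.03,7.05,-7.04,-16.98,85]
    - [7.71,0.88,-0.03,7.05,-7.04,-16.98,85]
    - [7.71,0.88,-0.03,7.05,-7.04,-16.98,85]
    - [7.71,0.88,-0.03,7.05,-7.04,-16.98,85]
    - [7.71,0.88,-0.03,7.05,-7.04,-16.98,85]
    - [7.71,0.88,-0.03,7.05,-7.04,-16.98,85]
    - [7.71,0.88,-0.03,7.05,-7.04,-16.98,85]

```text
time_s: 62.85
tcp_pos: [0.448, -0.2193, 0.3293]
ee_rot: [[-0.574, -0.803, -0.161], [-0.808, 0.588, -0.049], [0.134, 0.102, -0.986]]
wrist_force: [-0.4, -0.6, -0.2]
gripper_width: 0.975
```

Request:
play_rows:
  deltas:
    - [0,0,0,0,0,0,85]
    - [0,0,0,0,0,0,85]
    - [0,0,0,0,0,0,85]

```text
time_s: 63.15
tcp_pos: [0.4494, -0.2198, 0.3295]
ee_rot: [[-0.58, -0.798, -0.164], [-0.803, 0.594, -0.049], [0.137, 0.103, -0.985]]
wrist_force: [-0.2, 0.5, -0.4]
gripper_width: 0.978
```

```bash
python3 - <<'E'
from h import *
rel([.45,-.22,.33],down(160.45))
R=np.c_[-yv,-nv,dn]; print(np.linalg.det(R))
rel(rmid-.13*dn,R)
E
```

```text
row [-0.01, -0.02, -0.02, 1.41, -1.39, -3.33] steps>= 3 joints [-4.9, 10.4, 1.2, 3.6, -90.0, -31.6] F [-0.2, 0.5, -0.4] t 63.15
1.0000091042
row [0.58, 0.7, 5.32, 10.33, -2.65, -2.63] steps>= 7 joints [-4.9, 10.4, 1.2, 3.6, -90.0, -31.6] F [-0.2, 0.5, -0.4] t 63.15
```

Request:
play_rows:
  deltas:
    - [0,0,0,10.33,-2.65,-2.63,85]
    - [0,0,0,10.33,-2.65,-2.63,85]
    - [0,0,0,10.33,-2.65,-2.63,85]
    - [0,0,0,10.33,-2.65,-2.63,85]
    - [0,0,0,10.33,-2.65,-2.63,85]
    - [0,0,0,10.33,-2.65,-2.63,85]
    - [0,0,0,10.33,-2.65,-2.63,85]
    - [0,0,0,10.33,-2.65,-2.63,85]
    - [0,0,0,10.33,-2.65,-2.63,85]
    - [0,0,0,10.33,-2.65,-2.63,85]

```text
time_s: 64.15
tcp_pos: [0.4516, -0.2201, 0.3321]
ee_rot: [[-0.334, -0.664, 0.669], [-0.943, 0.236, -0.236], [-0.001, -0.709, -0.705]]
wrist_force: [-1.3, -0.5, 1.2]
gripper_width: 0.978
```

```bash
python3 - <<'E'
from h import *
R=np.c_[-yv,-nv,dn]
rel(rmid-.13*dn,R); print(r.sense()["tcp_pos"])
E
```

```text
row [0.91, 4.84, 2.49, -0.04, 0.02, -0.01] steps>= 3 joints [-3.2, -18.3, -48.4, 36.5, -19.5, -46.7] F [-1.3, -0.5, 1.2] t 64.15
[ 0.45164439 -0.22011251  0.33214669]
```

Request:
play_rows:
  deltas:
    - [0.3,1.6,0.8,0,0,0,85]
    - [0.6,3.2,1.6,0,0,0,85]
    - [0.91,4.84,2.49,0,0,0,85]
    - [0.91,4.84,2.49,0,0,0,85]
    - [0.91,4.84,2.49,0,0,0,85]
    - [0.91,4.84,2.49,0,0,0,85]
    - [0.91,4.84,2.49,0,0,0,85]

```text
time_s: 64.85
tcp_pos: [0.388, -0.2357, 0.2411]
ee_rot: [[-0.315, -0.699, 0.642], [-0.949, 0.246, -0.197], [-0.02, -0.672, -0.741]]
wrist_force: [-0.0, -1.1, 0.1]
gripper_width: 0.975
```

```bash
python3 - <<'E'
from h import *
R=np.c_[-yv,-nv,dn]
rel(rmid-.13*dn,R); s=cap("side","s35"); cap("wrist","w35"); print(s["s"]["tcp_pos"])
rel(rmid-.002*dn,R)
E
```

```text
row [-0.49, 0.64, 1.53, 0.56, 0.34, 0.01] steps>= 1 joints [-10.0, -18.1, -58.2, 30.9, -9.2, -37.6] F [-0.0, -1.1, 0.1] t 64.85
[ 0.38803142 -0.23570819  0.24114016]
row [-0.35, 0.36, 6.64, 0.57, 0.33, 0.01] steps>= 4 joints [-10.0, -18.1, -58.2, 30.9, -9.2, -37.5] F [-0.5, 0.4, -0.1] t 64.95
```

```bash
cat > kin.py <<'E'
import numpy as np
from scipy.optimize import least_squares
from scipy.spatial.transform import Rotation as Rn
D=[([78.6,22.09,.38,-.03,-68.41,-14.8],(.27536,.56033,.19344)),([55.1,17.7,2.0,0,-74.3,-41.3],(.4611,.3827,.2497)),
([55.2,21.9,-7.3,.1,-60.3,-41.9],(.4637,.3874,.1452)),([55.3,30.2,-15.4,0,-44.3,-42],(.4613,.3862,.0133)),([55.3,23.6,-9.7,0,-56.8,-42],(.4607,.3856,.1142)),
([16.9,12.6,-9.3,0,-68.1,-9.8],(.5382,-.0031,.2201)),([21.5,21.8,1.0,0,-69.2,-104.4],(.6207,.073,.2005)),([-9.4,21.9,8.1,0,-76.2,-87.5],(.5858,-.2588,.2494)),
([-14.2,50.3,38.4,-4.5,-122.5,-96.3],(.5583,-.2827,.1837)),([-13.5,44.4,12.9,-4.4,-103.3,-95.3],(.4673,-.2502,.0967)),([-4.9,10.4,1.2,3.6,-90,-31.6],(.4494,-.2198,.3295)),
([-3.2,-18.3,-48.4,36.5,-19.5,-46.7],(.4516,-.2201,.3321)),([-10,-18.1,-58.2,30.9,-9.2,-37.6],(.388,-.2357,.2411)),([-13.8,46.5,26.2,-4.4,-114.3,-95.9],(.5179,-.2667,.1542))]
def rx(a): return Rn.from_euler('x',a,degrees=True).as_matrix()
def ry(a): return Rn.from_euler('y',a,degrees=True).as_matrix()
def rz(a): return Rn.from_euler('z',a,degrees=True).as_matrix()
def fk(q,P):
    h,a1,L2,a3,L3,d,Lt,a5,d6=P
    R=rz(q[0]); p=np.array([0,0,h])+R@[a1,0,0]
    R=R@ry(q[1]); p=p+R@[0,0,L2]
    R=R@ry(-q[2]); p=p+R@[0,d,a3]
    R=R@rx(q[3]); p=p+R@[L3,0,0]
    R=R@ry(-q[4]); p=p+R@[0,d6,a5]
    R=R@rx(q[5]); p=p+R@[Lt,0,0]
    # zero tool: z=x_world ; define tool axes later
    return p,R
lo=np.array([-179.83,-69.29,-61.27,-181.25,-171.15,-177.46]);hi=np.array([179.83,118.12,80.66,117.63,-9.14,177.46])
def fitP():
    f=lambda P:np.concatenate([fk(q,P)[0]-np.array(x) for q,x in D])
    best=None
    for L2 in(.3,.45,.6):
        o=least_squares(f,[.35,0,L2,0,.4,-.15,.3,0,0],max_nfev=3000)
        if best is None or o.cost<best.cost: best=o
    return best
if __name__=="__main__":
    o=fitP(); print(o.x.round(4)); print((o.fun.reshape(-1,3)*1000).round(1)); np.save("P.npy",o.x)
    # orientation check entry 12 & 2
    for i in (1,8,11,12): print(fk(D[i][0],o.x)[1].round(3).tolist())
E
python3 kin.py
```

```text
[ 0.1414 -0.008   0.4677  0.0344  0.4197 -0.3354  0.2515  0.0248  0.1808]
[[ -6.2  -7.9   6.4]
 [ -6.9  -1.7   5.3]
 [ -7.9  -1.8   4.4]
 [ -9.3  -5.    5.1]
 [ -7.3  -2.3   2.6]
 [  5.3   6.7   1.6]
 [-10.4   1.3   6.8]
 [-12.2   7.2   7.8]
 [-10.7 -34.1  -6.7]
 [  6.  -42.7 -18.2]
 [ 19.3  40.   -1.7]
 [  6.3  40.3   0.5]
 [  9.4  -9.2  -0.9]
 [ -2.5 -38.5 -13. ]]
[[0.0, -0.994, -0.111], [-0.0, -0.111, 0.994], [-1.0, 0.0, -0.0]]
[[-0.694, -0.704, 0.153], [0.107, 0.108, 0.988], [-0.712, 0.702, 0.0]]
[[0.691, -0.228, 0.686], [0.16, 0.974, 0.162], [-0.705, -0.002, 0.709]]
[[0.671, 0.029, 0.741], [-0.035, 0.999, -0.007], [-0.741, -0.021, 0.671]]
```

```bash
sed -i 's/rx(q\[3\])/rx(-q[3])/; s/rx(q\[5\])/rx(-q[5])/' kin.py; python3 kin.py
```

```text
[ 1.601e-01  1.000e-03  5.656e-01  2.000e-04  4.202e-01 -7.000e-04
  3.353e-01  4.000e-04 -1.588e-01]
[[ 0.2  0.   0.1]
 [ 0.3 -0.   0.4]
 [-0.  -0.6 -0.2]
 [ 0.3  0.3  0.3]
 [-0.2 -0.8 -1.6]
 [ 0.6  0.1  0.1]
 [-0.   0.1  0.4]
 [ 0.2  0.1  0.2]
 [ 0.1  0.3  0.1]
 [ 0.4  0.1  0.4]
 [-0.1  0.4 -0.6]
 [-0.3 -0.2 -0. ]
 [ 0.1  0.4  0.3]
 [-0.3 -0.1  0.1]]
[[0.0, -0.239, 0.971], [-0.0, 0.971, 0.239], [-1.0, -0.0, -0.0]]
[[-0.662, 0.671, -0.336], [0.236, -0.239, -0.942], [-0.712, -0.702, 0.0]]
[[0.669, 0.335, 0.664], [-0.236, 0.942, -0.238], [-0.705, 0.002, 0.709]]
[[0.642, 0.315, 0.699], [-0.197, 0.949, -0.247], [-0.741, 0.021, 0.671]]
```

```bash
cat > ik.py <<'E'
import numpy as np
from kin import fk,lo,hi
from scipy.optimize import least_squares
from scipy.spatial.transform import Rotation as Rn
P=np.load("P.npy")
def fkt(q):
    p,R=fk(q,P); return p,np.c_[-R[:,1],-R[:,2],R[:,0]]
L=lo+1;H=hi-1
def ik(p,R,seeds):
    sols=[]
    for s in seeds:
        def f(q):
            a,B=fkt(q); return np.r_[(a-p)*10,Rn.from_matrix(B@R.T).as_rotvec()*3]
        o=least_squares(f,np.clip(s,L+.1,H-.1),bounds=(L,H),max_nfev=150,x_scale=30)
        if o.cost<1e-5 and not any(np.abs(o.x-t).max()<2 for t in sols): sols.append(o.x)
    return sols
E
cat > plan.py <<'E'
from ik import *
import sys
exec(open("h.py").read().split("REST_P=")[0].split("def cap")[0].replace("from station import r","")) if 0 else None
yaw=np.radians(-19.55);c,s=np.cos(yaw),np.sin(yaw)
Rz=np.array([[c,-s,0],[s,c,0],[0,0,1]]);a=.70711
dn=Rz@[a,0,-a];nv=Rz@[a,0,a];yv=Rz@[0,1.,0]
rmid=np.array([0.49191843,-0.258351,0.11040767])
def pose(T,psi,eps,back=0,g=-.046,up=0,upz=0):
    x,y,z=T; p=np.radians(psi)
    tz=np.cos(p)*x+np.sin(p)*y; ty=eps*z; tx=np.cross(ty,tz)
    pos=rmid+g*x+.044*tz-back*tz+up*nv+np.array([0,0,upz])
    return pos,np.c_[tx,ty,tz]
TS=(dn,yv,nv);TF=(dn,-yv,-nv)
if __name__=="__main__":
    rng=np.random.default_rng(0)
    seeds=[[-10,-5,-30,30,-40,-40],[-10,-5,-30,30,-40,140],[-10,20,0,0,-40,0],[-10,20,0,-60,-60,60],[-10,20,0,90,-60,-90],[-10,0,-40,-90,-60,100],[10,0,-20,60,-60,-120],[-30,0,-20,-150,-60,160],[-30,0,-20,100,-60,-160]]
    for psi in (-75,-60,-45,-30,-20,-10,0,10,20,30,45,60,75):
        for eps in (1,-1):
            S=ik(*pose(TS,psi,eps),seeds); F=ik(*pose(TF,psi,eps),seeds)
            B=ik(*pose(TS,psi,eps,.05),seeds); FB=ik(*pose(TF,psi,eps,.05),seeds)
            print(psi,eps,"S",[q.round(0).astype(int).tolist() for q in S],"Sback",len(B),"F",[q.round(0).astype(int).tolist() for q in F],"Fback",len(FB))
E
python3 plan.py
```

```text
-75 1 S [[10, 37, -51, 71, -80, 46]] Sback 1 F [[-51, 41, -1, -68, -98, 92]] Fback 1
-75 -1 S [[10, 37, -51, 71, -80, -134]] Sback 1 F [[-51, 41, -1, -68, -98, -88]] Fback 1
-60 1 S [[4, 28, -59, 87, -69, 44]] Sback 1 F [[-52, 33, -8, -68, -83, 91]] Fback 1
-60 -1 S [[4, 28, -59, 87, -69, -136]] Sback 1 F [[-52, 33, -8, -68, -83, -89]] Fback 1
-45 1 S [] Sback 0 F [[-50, 25, -15, -69, -68, 89]] Fback 1
-45 -1 S [] Sback 0 F [[-50, 25, -15, -69, -68, -91]] Fback 1
-30 1 S [] Sback 0 F [[-45, 17, -22, -70, -50, 86]] Fback 1
-30 -1 S [] Sback 0 F [[-45, 17, -22, -70, -50, -94]] Fback 1
-20 1 S [] Sback 0 F [[-39, 13, -25, -69, -36, 81]] Fback 1
-20 -1 S [] Sback 0 F [[-39, 13, -25, -69, -36, -99]] Fback 1
-10 1 S [] Sback 0 F [[-30, 9, -29, -65, -19, 71]] Fback 1
-10 -1 S [] Sback 0 F [[-30, 9, -29, -65, -19, -109]] Fback 1
0 1 S [] Sback 0 F [] Fback 0
0 -1 S [] Sback 0 F [] Fback 0
10 1 S [[-30, 9, -29, -65, -19, -109]] Sback 1 F [] Fback 0
10 -1 S [[-30, 9, -29, -65, -19, 71]] Sback 1 F [] Fback 0
20 1 S [[-39, 13, -25, -69, -36, -99]] Sback 1 F [] Fback 0
20 -1 S [[-39, 13, -25, -69, -36, 81]] Sback 1 F [] Fback 0
30 1 S [[-45, 17, -22, -70, -50, -94]] Sback 1 F [] Fback 0
30 -1 S [[-45, 17, -22, -70, -50, 86]] Sback 1 F [] Fback 0
45 1 S [[-50, 25, -15, -69, -68, -91]] Sback 1 F [] Fback 0
45 -1 S [[-50, 25, -15, -69, -68, 89]] Sback 1 F [] Fback 0
60 1 S [[-52, 33, -8, -68, -83, -89]] Sback 1 F [[4, 28, -59, 87, -69, -136]] Fback 1
60 -1 S [[-52, 33, -8, -68, -83, 91]] Sback 1 F [[4, 28, -59, 87, -69, 44]] Fback 1
75 1 S [[-51, 41, -1, -68, -98, -88]] Sback 1 F [[10, 37, -51, 71, -80, -134]] Fback 1
75 -1 S [[-51, 41, -1, -68, -98, 92]] Sback 1 F [[10, 37, -51, 71, -80, 46]] Fback 1
```

```bash
cat > chk.py <<'E'
from plan import *
def pts(q):
    h,a1,L2,a3,L3,d,Lt,a5,d6=P
    from kin import rx,ry,rz
    o=[];R=rz(q[0]); p=np.array([0,0,h]);o.append(p)
    R=R@ry(q[1]); p=p+R@[0,0,L2];o.append(p)
    R=R@ry(-q[2]);R=R@rx(-q[3]); p=p+R@[L3,0,0];o.append(p)
    R=R@ry(-q[4]); p=p+R@[0,d6,a5];o.append(p)
    for l in (.1,.2,.265,.335): o.append(p+R@[l,0,0])
    return np.array(o)
if __name__=="__main__":
    seeds=[[-10,-5,-30,30,-40,-40],[-10,20,0,-60,-60,60],[-10,20,0,-60,-60,-100],[-10,20,0,90,-60,-90],[10,35,-50,75,-75,46],[10,35,-50,75,-75,-130],[-50,35,-5,-68,-90,90],[-50,35,-5,-68,-90,-90]]
    for psi in (62,66,70,75,80,90):
        for nm,T in (("S",TS),("F",TF)):
            for q in ik(*pose(T,psi,1,.011,g=-.04),seeds):
                print(psi,nm,q.round(1).tolist()); 
                if psi in(66,75,90): print(pts(q)[1:].round(3).tolist())
E
python3 chk.py
```

```text
62 S [-52.4, 34.5, -6.7, -67.5, -86.1, -88.9]
62 F [6.9, 29.8, -57.3, 83.1, -70.9, -135.5]
66 S [-52.5, 36.7, -4.7, -67.4, -90.1, -88.7]
[[0.206, -0.268, 0.613], [0.398, -0.518, 0.336], [0.291, -0.479, 0.225], [0.349, -0.402, 0.197], [0.406, -0.326, 0.168], [0.444, -0.276, 0.149], [0.484, -0.223, 0.129]]
66 F [8.8, 32.2, -55.3, 78.4, -73.8, -135.0]
[[0.298, 0.046, 0.639], [0.316, 0.049, 0.219], [0.474, 0.041, 0.226], [0.471, -0.055, 0.197], [0.468, -0.15, 0.168], [0.465, -0.213, 0.149], [0.463, -0.28, 0.129]]
70 S [-52.4, 38.9, -2.7, -67.4, -93.9, -88.6]
70 F [10.1, 34.6, -53.2, 74.2, -76.6, -134.5]
75 S [-52.1, 41.6, -0.2, -67.4, -98.7, -88.5]
[[0.231, -0.296, 0.583], [0.423, -0.544, 0.304], [0.315, -0.504, 0.194], [0.365, -0.419, 0.176], [0.414, -0.334, 0.157], [0.447, -0.279, 0.145], [0.481, -0.22, 0.133]]
75 F [11.3, 37.5, -50.4, 69.5, -80.2, -134.0]
[[0.338, 0.067, 0.609], [0.353, 0.071, 0.189], [0.51, 0.045, 0.194], [0.494, -0.052, 0.176], [0.479, -0.149, 0.157], [0.47, -0.212, 0.146], [0.459, -0.28, 0.133]]
80 S [-51.7, 44.2, 2.3, -67.6, -103.3, -88.5]
80 F [12.0, 40.4, -47.5, 65.4, -83.8, -133.5]
90 S [-50.4, 49.2, 7.2, -68.2, -112.4, -88.6]
[[0.273, -0.33, 0.529], [0.472, -0.571, 0.248], [0.364, -0.532, 0.139], [0.397, -0.438, 0.139], [0.431, -0.344, 0.139], [0.453, -0.283, 0.139], [0.476, -0.217, 0.139]]
90 F [12.2, 46.0, -41.5, 58.3, -91.3, -132.9]
[[0.398, 0.086, 0.553], [0.416, 0.09, 0.133], [0.565, 0.036, 0.139], [0.532, -0.058, 0.139], [0.498, -0.152, 0.139], [0.476, -0.213, 0.139], [0.453, -0.279, 0.139]]
```

```bash
cat > traj.py <<'E'
from chk import *
PSI=64;G=-.036;DEP=.027
def gp(T,back=0,upz=0,up=0):
    x,y,z=T;p=np.radians(PSI);tz=np.cos(p)*x+np.sin(p)*y;ty=z;tx=np.cross(ty,tz)
    return rmid+G*x+(DEP-back)*tz+up*nv+np.array([0,0,upz]),np.c_[tx,ty,tz]
def solve(pr,seed):
    s=ik(*pr,[seed]); 
    if not s: raise Exception("no ik")
    return s[0]
qc=np.array([-10.0,-18.1,-58.2,30.9,-9.2,-37.6])
qS=solve(gp(TS),[-52,35,-6,-67,-87,-89]);qSb=solve(gp(TS,.075),qS)
qSu=solve(gp(TS,0,.11),qS);qF=solve(gp(TF),[7,30,-57,82,-71,-135]);qFu=solve(gp(TF,0,.11),qF)
tinT=np.array([-G,0,0]) # handled below
def toolpts(q,w=.087,tin=False):
    p,R=fkt(q);o=[]
    for z in(-.07,-.12,-.17):
        for x in(-.0375,.0375):
            for y in(-.095,0,.095): o.append(p+R@[x,y,z])
    for z in(-.03,-.05):
        for y in(-w/2-.015,w/2+.015):
            for x in (-.0095,.0095): o.append(p+R@[x,y,z])
    b=np.array(o); W=pts(q); wr=[]
    for i in range(2,4):
        for t in np.linspace(0,1,6): wr.append(W[i]*(1-t)+W[i+1]*t-[0,0,.055])
    t=None
    if tin:
        pp=np.radians(PSI); Rt=np.c_[[np.sin(pp),0,np.cos(pp)],[-np.cos(pp),0,np.sin(pp)],[0,1,0]] # tin axes in tool: tx=cross(ty,tz)
        # tool x = z_t x tz = -sin*x... compute properly
        x,y,z=np.eye(3);tz=np.cos(pp)*x+np.sin(pp)*y;ty=z;tx=np.cross(ty,tz);M=np.c_[tx,ty,tz] # tool axes in tin frame
        tcp_t=G*x+DEP*tz
        t=np.array([p+R@(M.T@(np.array(c)-tcp_t)) for c in [(a,b2,c2) for a in(-.063,.063) for b2 in(-.03,.03) for c2 in(-.0295,.0295)]])
    return b,np.array(wr),t
def report(qs,w=.087,tin=False):
    for q in qs:
        b,wr,t=toolpts(q,w,tin); A=np.vstack([b,wr])
        p,R=fkt(q)
        def near(c,rad): m=np.hypot(A[:,0]-c[0],A[:,1]-c[1])<rad; return round(A[m,2].min(),3) if m.any() else None
        print(q.round(0).astype(int).tolist(),"tcp",p.round(3).tolist(),"minz",b[:,2].min().round(3),wr[:,2].min().round(3),"red",near((.51,-.455),.1),"brown",near((.274,-.40),.13),"jar",near((.743,-.113),.05),"tin",t[:,2].min().round(3) if tin else "")
if __name__=="__main__":
    for n in("qS","qSb","qSu","qF","qFu"): print(n,globals()[n].round(1).tolist())
    print("S");report([qS,qSb,qSu],.06)
    print("path cur->Sb");report([qc+(qSb-qc)*t for t in np.linspace(0,1,9)])
    print("flip");report([qSu+(qFu-qSu)*t for t in np.linspace(0,1,13)],.06,True); report([qF],.06,True)
E
python3 traj.py
```

```text
qS [-52.8, 35.9, -5.1, -67.2, -88.4, -88.9]
qSb [-58.8, 35.6, -1.2, -63.5, -94.4, -90.9]
qSu [-52.9, 26.2, -1.7, -67.4, -93.6, -101.1]
qF [8.7, 31.3, -55.9, 79.9, -72.4, -135.1]
qFu [10.8, 19.8, -51.8, 73.6, -76.4, -119.5]
S
[-53, 36, -5, -67, -88, -89] tcp [0.484, -0.23, 0.127] minz 0.058 0.145 red 0.208 brown 0.074 jar None tin 
[-59, 36, -1, -64, -94, -91] tcp [0.439, -0.286, 0.151] minz 0.081 0.169 red 0.216 brown 0.081 jar None tin 
[-53, 26, -2, -67, -94, -101] tcp [0.484, -0.23, 0.237] minz 0.168 0.255 red 0.318 brown 0.184 jar None tin 
path cur->Sb
[-10, -18, -58, 31, -9, -38] tcp [0.388, -0.235, 0.241] minz 0.224 0.361 red None brown None jar None tin 
[-16, -11, -51, 19, -20, -44] tcp [0.352, -0.297, 0.202] minz 0.197 0.347 red None brown 0.256 jar None tin 
[-22, -5, -44, 7, -31, -51] tcp [0.312, -0.321, 0.16] minz 0.169 0.325 red None brown 0.203 jar None tin 
[-28, 2, -37, -5, -41, -58] tcp [0.285, -0.314, 0.123] minz 0.148 0.299 red None brown 0.153 jar None tin 
[-34, 9, -30, -16, -52, -64] tcp [0.28, -0.288, 0.096] minz 0.113 0.27 red None brown 0.113 jar None tin 
[
[... 1314 characters left out ...]
one brown 0.17 jar None tin 0.059
[-10, 22, -35, 27, -82, -113] tcp [0.22, -0.337, 0.171] minz 0.14 0.256 red None brown 0.159 jar None tin 0.083
[-5, 21, -39, 38, -81, -115] tcp [0.269, -0.356, 0.194] minz 0.15 0.261 red None brown 0.176 jar None tin 0.108
[0, 21, -43, 50, -79, -116] tcp [0.333, -0.354, 0.215] minz 0.16 0.255 red None brown 0.192 jar None tin 0.13
[5, 20, -48, 62, -78, -118] tcp [0.402, -0.328, 0.23] minz 0.166 0.246 red None brown None jar None tin 0.147
[11, 20, -52, 74, -76, -119] tcp [0.468, -0.276, 0.237] minz 0.168 0.239 red None brown None jar None tin 0.155
[9, 31, -56, 80, -72, -135] tcp [0.468, -0.276, 0.127] minz 0.058 0.145 red None brown None jar None tin 0.045
```

```bash
cat > flip.py <<'E'
from traj import *
def rotT(th):  # rotate tin about dn by th (deg)
    R=Rn.from_rotvec(dn*np.radians(th)).as_matrix(); return tuple(R@v for v in TS)
def fp(th,off):
    T=rotT(th);x,y,z=T;p=np.radians(PSI);tz=np.cos(p)*x+np.sin(p)*y;ty=z;tx=np.cross(ty,tz)
    return rmid+off+G*x+DEP*tz,np.c_[tx,ty,tz]
if __name__=="__main__":
    for sgn in (1,-1):
        print("sgn",sgn); q=qS;qs=[]
        off=[np.array([0,0,h]) for h in (0,.04,.08,.12)]
        seq=[(0,o) for o in off]+[(sgn*t,np.array([0,0,.12])) for t in range(12,181,12)]+[(sgn*180,np.array([0,0,h])) for h in (.08,.04,0)]
        for th,o in seq:
            s=ik(*fp(th,o),[q])
            if not s: print("fail",th,o,q.round(0));break
            q=s[0];qs.append(q)
        else: report(qs,.06,True)
E
python3 flip.py; python3 - <<'E'
from h import *
t=cap("top","t40")
print(unproj(t,[(345,230),(401,237),(395,296),(340,290)],.016).round(3))
v=t["img"][200:310,320:420]; cv2.imwrite("pics/t40c.png",cv2.resize(v,None,fx=5,fy=5,interpolation=cv2.INTER_CUBIC)[:,:,::-1])
E
```

```text
sgn 1
fail 108 [0.   0.   0.12] [ -61.   49.  -58. -139. -122.  -83.]
sgn -1
[-53, 36, -5, -67, -88, -89] tcp [0.484, -0.23, 0.127] minz 0.058 0.145 red 0.208 brown 0.074 jar None tin 0.045
[-53, 32, -4, -67, -90, -93] tcp [0.484, -0.23, 0.167] minz 0.098 0.185 red 0.248 brown 0.114 jar None tin 0.085
[-53, 29, -3, -67, -92, -98] tcp [0.484, -0.23, 0.207] minz 0.138 0.225 red 0.288 brown 0.154 jar None tin 0.125
[-53, 25, -1, -67, -94, -102] tcp [0.484, -0.23, 0.247] minz 0.178 0.265 red 0.328 brown 0.194 jar None tin 0.165
[-48, 25, 3, -59, -95, -103] tcp [0.48, -0.229, 0.244] minz 0.188 0.293 red 0.363 brown 0.21 jar None tin 0.161
[-43, 24, 7, -51, -96, -102] tcp [0.477, -0.229, 0.241] minz 0.2 0.319 red 0.318 brown 0.228 jar None tin 0.158
[-38, 24, 9, -42, -96, -102] tcp [0.473, -0.231, 0.237] minz 0.214 0.343 red 0.337 brown 0.282 jar None tin 0.157
[-32, 24, 11, -34, -96, -101] tcp [0.469, -0.233, 0.235] minz 0.229 0.364 red 0.308 brown 0.299 jar None tin 0.156
[-26, 23, 10, -25, -95, -99] tcp [0.466, -0.236, 0.233] minz 0.239 0.38 red 0.289 brown 0.316 jar None tin 0.157
[-21
[... 829 characters left out ...]
0.304 red None brown None jar None tin 0.158
[12, 18, -43, 61, -76, -113] tcp [0.465, -0.274, 0.244] minz 0.188 0.272 red None brown None jar None tin 0.161
[11, 19, -51, 73, -77, -118] tcp [0.468, -0.276, 0.247] minz 0.178 0.245 red None brown None jar None tin 0.165
[10, 23, -53, 75, -75, -124] tcp [0.468, -0.276, 0.207] minz 0.138 0.219 red None brown None jar None tin 0.125
[10, 27, -55, 77, -74, -129] tcp [0.468, -0.276, 0.167] minz 0.098 0.185 red None brown None jar None tin 0.085
[9, 31, -56, 80, -72, -135] tcp [0.468, -0.276, 0.127] minz 0.058 0.145 red None brown None jar None tin 0.045
[[ 0.368 -0.339  0.016]
 [ 0.347 -0.513  0.016]
 [ 0.167 -0.489  0.016]
 [ 0.185 -0.32   0.016]]
```

```bash
cat > appr.py <<'E'
from flip import *
def mk(off): return fp(0,off)
qA=solve(mk(-.075*dn),qS); qAu=solve(mk(-.075*dn+np.array([0,0,.12])),qS)
if __name__=="__main__":
    print(qA.round(1),qAu.round(1))
    report([qc+(qAu-qc)*t for t in np.linspace(0,1,9)]); report([qA,qS])
    # mid point option: raised tool-down pose
    qm=np.array([-15,22,6,-7,-92,-97.]); print("via mid")
    report([qc+(qm-qc)*t for t in np.linspace(0,1,7)]); report([qm+(qAu-qm)*t for t in np.linspace(0,1,7)])
E
python3 appr.py
```

```text
[-55.6  28.5  -9.5 -65.4 -91.6 -90.9] [ -55.9   18.3   -3.7  -66.6  -98.4 -105.4]
[-10, -18, -58, 31, -9, -38] tcp [0.388, -0.235, 0.241] minz 0.224 0.361 red None brown None jar None tin 
[-16, -14, -51, 19, -20, -46] tcp [0.346, -0.293, 0.213] minz 0.206 0.354 red None brown 0.265 jar None tin 
[-21, -9, -45, 7, -31, -55] tcp [0.304, -0.311, 0.181] minz 0.189 0.342 red None brown 0.224 jar None tin 
[-27, -4, -38, -6, -43, -63] tcp [0.277, -0.296, 0.156] minz 0.181 0.328 red None brown 0.185 jar None tin 
[-33, 0, -31, -18, -54, -71] tcp [0.276, -0.261, 0.145] minz 0.159 0.316 red None brown 0.159 jar None tin 
[-39, 5, -24, -30, -65, -80] tcp [0.301, -0.224, 0.153] minz 0.153 0.308 red None brown 0.153 jar None tin 
[-44, 9, -17, -42, -76, -88] tcp [0.345, -0.197, 0.184] minz 0.168 0.305 red None brown 0.169 jar None tin 
[-50, 14, -11, -54, -87, -97] tcp [0.394, -0.193, 0.235] minz 0.19 0.309 red None brown 0.217 jar None tin 
[-56, 18, -4, -67, -98, -105] tcp [0.434, -0.212, 0.301] minz 0.231 0.318 red None brown 0.247 jar None tin 
[-56, 29, -10, -65, -92, -91] tcp [0.434, -0.2
[... 981 characters left out ...]
] minz 0.254 0.401 red 0.327 brown None jar None tin 
[-22, 21, 4, -17, -93, -98] tcp [0.43, -0.231, 0.219] minz 0.229 0.375 red 0.336 brown 0.274 jar None tin 
[-29, 21, 3, -27, -94, -100] tcp [0.411, -0.215, 0.215] minz 0.214 0.353 red 0.419 brown 0.222 jar None tin 
[-35, 20, 1, -37, -95, -101] tcp [0.406, -0.2, 0.221] minz 0.208 0.337 red None brown 0.208 jar None tin 
[-42, 20, 0, -47, -96, -103] tcp [0.41, -0.193, 0.239] minz 0.205 0.325 red 0.494 brown 0.205 jar None tin 
[-49, 19, -2, -57, -97, -104] tcp [0.421, -0.196, 0.265] minz 0.213 0.319 red None brown 0.236 jar None tin 
[-56, 18, -4, -67, -98, -105] tcp [0.434, -0.212, 0.301] minz 0.231 0.318 red None brown 0.247 jar None tin
```

```bash
cat > emit.py <<'E'
from station import r
from appr import *
def emit(poses,f,s=None):
    s=s or r.sense();E=s["ee_rot"];p0=s["tcp_pos"];out=[]
    for p,R in poses:
        d=E.T@(p-p0)/.025;w=Rn.from_matrix(E.T@R).as_rotvec(degrees=True)/5
        out.append(np.r_[np.round(np.r_[d,w],2),f].tolist())
    print("["+",\n".join(str(o) for o in out)+"]")
E
python3 - <<'E'
from emit import *
s=r.sense();q0=s["joints"];print(q0.round(1),(fkt(q0)[0]-s["tcp_pos"]).round(4))
qm=np.array([-15,22,6,-7,-92,-97.])
t=np.linspace(0,1,12)[1:]
emit([fkt(q0+(qm-q0)*x) for x in t],85)
E
```

```text
[-10.  -18.2 -58.3  30.9  -9.2 -37.5] [0.0002 0.0002 0.0005]
[[0.9, -0.56, 0.37, -0.82, 0.82, 1.87, 85.0],
[1.61, -0.93, 0.7, -1.63, 1.63, 3.74, 85.0],
[2.1, -1.17, 0.99, -2.45, 2.41, 5.58, 85.0],
[2.36, -1.3, 1.25, -3.28, 3.19, 7.39, 85.0],
[2.4, -1.37, 1.48, -4.13, 3.97, 9.14, 85.0],
[2.24, -1.41, 1.68, -5.01, 4.76, 10.82, 85.0],
[1.9, -1.44, 1.85, -5.93, 5.57, 12.39, 85.0],
[1.4, -1.49, 1.99, -6.89, 6.41, 13.86, 85.0],
[0.8, -1.59, 2.09, -7.88, 7.3, 15.18, 85.0],
[0.13, -1.75, 2.15, -8.9, 8.23, 16.35, 85.0],
[-0.57, -1.98, 2.18, -9.94, 9.21, 17.33, 85.0]]
```

Request:
play_rows:
  deltas:
    - [0.45,-0.28,0.18,-0.41,0.41,0.94,85]
    - [0.9,-0.56,0.37,-0.82,0.82,1.87,85]
    - [1.3,-0.75,0.53,-1.22,1.22,2.8,85]
    - [1.61,-0.93,0.7,-1.63,1.63,3.74,85]
    - [1.9,-1.05,0.85,-2.04,2.02,4.66,85]
    - [2.1,-1.17,0.99,-2.45,2.41,5.58,85]
    - [2.25,-1.24,1.12,-2.86,2.8,6.5,85]
    - [2.36,-1.3,1.25,-3.28,3.19,7.39,85]
    - [2.4,-1.34,1.37,-3.7,3.58,8.27,85]
    - [2.4,-1.37,1.48,-4.13,3.97,9.14,85]
    - [2.33,-1.39,1.58,-4.57,4.36,9.98,85]
    - [2.24,-1.41,1.68,-5.01,4.76,10.82,85]

```text
time_s: 66.2
tcp_pos: [0.421, -0.3059, 0.2315]
ee_rot: [[-0.972, -0.203, 0.119], [-0.222, 0.959, -0.174], [-0.079, -0.196, -0.977]]
wrist_force: [0.1, 0.3, 0.3]
gripper_width: 0.977
```

```bash
python3 - <<'E'
from emit import *
s=r.sense();q0=s["joints"];print(q0.round(1),s["tcp_pos"])
qm=np.array([-15,22,6,-7,-92,-97.])
t=np.linspace(0,1,11)[1:]
emit([fkt(q0+(qm-q0)*x) for x in t],85)
E
```

```text
[-12.8   3.8 -23.1  10.1 -54.5 -70.1] [ 0.42100971 -0.30587512  0.23153868]
[[-0.14, 0.11, 0.04, -0.42, 0.43, 0.8, 85.0],
[-0.3, 0.25, 0.06, -0.84, 0.87, 1.58, 85.0],
[-0.47, 0.42, 0.08, -1.25, 1.33, 2.33, 85.0],
[-0.66, 0.61, 0.08, -1.66, 1.79, 3.06, 85.0],
[-0.87, 0.82, 0.06, -2.06, 2.28, 3.75, 85.0],
[-1.09, 1.05, 0.02, -2.46, 2.77, 4.42, 85.0],
[-1.33, 1.28, -0.04, -2.85, 3.29, 5.05, 85.0],
[-1.58, 1.52, -0.11, -3.23, 3.81, 5.65, 85.0],
[-1.84, 1.76, -0.21, -3.59, 4.36, 6.22, 85.0],
[-2.11, 1.99, -0.32, -3.94, 4.92, 6.74, 85.0]]
```

Request:
play_rows:
  deltas:
    - [-0.3,0.25,0.06,-0.84,0.87,1.58,85]
    - [-0.66,0.61,0.08,-1.66,1.79,3.06,85]
    - [-0.87,0.82,0.06,-2.06,2.28,3.75,85]
    - [-1.09,1.05,0.02,-2.46,2.77,4.42,85]
    - [-1.33,1.28,-0.04,-2.85,3.29,5.05,85]
    - [-1.58,1.52,-0.11,-3.23,3.81,5.65,85]
    - [-1.84,1.76,-0.21,-3.59,4.36,6.22,85]
    - [-2.11,1.99,-0.32,-3.94,4.92,6.74,85]
    - [-2.11,1.99,-0.32,-3.94,4.92,6.74,85]
    - [-2.11,1.99,-0.32,-3.94,4.92,6.74,85]

```text
time_s: 67.2
tcp_pos: [0.4607, -0.2452, 0.2332]
ee_rot: [[-0.88, 0.395, -0.265], [0.353, 0.915, 0.194], [0.319, 0.077, -0.944]]
wrist_force: [-1.1, 0.3, 0.1]
gripper_width: 0.976
```

```bash
python3 - <<'E'
from emit import *
s=r.sense();q0=s["joints"];print(q0.round(1),s["tcp_pos"])
t=np.linspace(0,1,13)[1:]
emit([fkt(q0+(qAu-q0)*x) for x in t],85)
E
```

```text
[-14.9  21.9   5.8  -6.9 -91.8 -96.9] [ 0.46070116 -0.24519023  0.23315114]
[[0.59, -0.06, 0.57, -1.19, 0.25, 0.76, 85.0],
[1.11, -0.03, 1.01, -2.39, 0.46, 1.51, 85.0],
[1.57, 0.1, 1.32, -3.61, 0.63, 2.24, 85.0],
[1.94, 0.28, 1.49, -4.84, 0.75, 2.95, 85.0],
[2.23, 0.51, 1.52, -6.08, 0.83, 3.63, 85.0],
[2.44, 0.74, 1.4, -7.34, 0.87, 4.29, 85.0],
[2.56, 0.96, 1.15, -8.61, 0.85, 4.92, 85.0],
[2.6, 1.14, 0.76, -9.89, 0.79, 5.52, 85.0],
[2.58, 1.25, 0.24, -11.17, 0.67, 6.08, 85.0],
[2.51, 1.28, -0.4, -12.47, 0.51, 6.6, 85.0],
[2.4, 1.2, -1.15, -13.77, 0.28, 7.08, 85.0],
[2.27, 1.0, -2.0, -15.07, 0.0, 7.51, 85.0]]
```

Request:
play_rows:
  deltas:
    - [0.59,-0.06,0.57,-1.19,0.25,0.76,85]
    - [1.11,-0.03,1.01,-2.39,0.46,1.51,85]
    - [1.57,0.1,1.32,-3.61,0.63,2.24,85]
    - [1.94,0.28,1.49,-4.84,0.75,2.95,85]
    - [2.23,0.51,1.52,-6.08,0.83,3.63,85]
    - [2.44,0.74,1.4,-7.34,0.87,4.29,85]
    - [2.56,0.96,1.15,-8.61,0.85,4.92,85]
    - [2.6,1.14,0.76,-9.89,0.79,5.52,85]
    - [2.58,1.25,0.24,-11.17,0.67,6.08,85]
    - [2.51,1.28,-0.4,-12.47,0.51,6.6,85]
    - [2.4,1.2,-1.15,-13.77,0.28,7.08,85]
    - [2.27,1,-2,-15.07,0,7.51,85]

```text
time_s: 68.4
tcp_pos: [0.4334, -0.2117, 0.3017]
ee_rot: [[-0.45, 0.664, 0.597], [0.627, -0.241, 0.74], [0.635, 0.708, -0.308]]
wrist_force: [0.4, -1.3, -0.3]
gripper_width: 0.979
```

Request:
play_rows:
  deltas:
    - [0,0,0,0,0,0,85]
    - [0,0,0,0,0,0,85]

```text
time_s: 68.6
tcp_pos: [0.4331, -0.2118, 0.3008]
ee_rot: [[-0.451, 0.667, 0.593], [0.628, -0.236, 0.742], [0.634, 0.707, -0.312]]
wrist_force: [0.6, 0.0, 0.8]
gripper_width: 0.976
```

```bash
python3 - <<'E'
from emit import *
s=r.sense();q0=s["joints"];print(q0.round(1),qAu.round(1),s["tcp_pos"])
emit([mk(-.075*dn+np.array([0,0,h])) for h in (.12,.08,.04,0)],85)
import cv2
c=r.capture("side"); cv2.imwrite("pics/s41.png",np.array(c["pixels"])[100:340,150:470,::-1].repeat(2,0).repeat(2,1))
E
```

```text
[ -55.9   18.    -3.7  -66.5  -98.4 -105.6] [ -55.9   18.3   -3.7  -66.6  -98.4 -105.4] [ 0.43314597 -0.21175146  0.30080839]
[[-0.03, 0.02, 0.01, -0.01, 0.03, 0.01, 85.0],
[-1.04, -1.12, 0.51, -0.01, 0.03, 0.01, 85.0],
[-2.06, -2.25, 1.01, -0.01, 0.03, 0.01, 85.0],
[-3.07, -3.38, 1.51, -0.01, 0.03, 0.01, 85.0]]
```

Request:
play_rows:
  deltas:
    - [-0.5,-0.5,0.25,0,0,0,85]
    - [-1.04,-1.12,0.51,0,0,0,85]
    - [-1.5,-1.65,0.75,0,0,0,85]
    - [-2.06,-2.25,1.01,0,0.03,0,85]
    - [-2.5,-2.8,1.25,0,0.03,0,85]
    - [-3.07,-3.38,1.51,0,0.03,0,85]
    - [-3.07,-3.38,1.51,0,0.03,0,85]
    - [-3.07,-3.38,1.51,0,0.03,0,85]

```text
time_s: 69.45
tcp_pos: [0.435, -0.2111, 0.1807]
ee_rot: [[-0.454, 0.667, 0.591], [0.623, -0.236, 0.746], [0.637, 0.707, -0.309]]
wrist_force: [-0.3, -0.3, 0.4]
gripper_width: 0.979
```

```bash
python3 - <<'E'
from emit import *
import cv2
s=r.sense();q0=s["joints"];print(q0.round(1),s["tcp_pos"],s["wrist_force"])
emit([mk(-h*dn) for h in (.075,.06,.045,.03,.015,0)],85)
c=r.capture("wrist"); cv2.imwrite("pics/w42.png",np.array(c["pixels"])[:,:,::-1])
c=r.capture("top"); cv2.imwrite("pics/t42.png",np.array(c["pixels"])[130:300,250:420,::-1].repeat(4,0).repeat(4,1)[:600])
E
```

```text
[-55.4  28.5  -9.3 -65.5 -91.8 -91.2] [ 0.43503109 -0.21108874  0.18074056] [-0.3242062  -0.30681701  0.36590854]
[[-0.01, -0.03, -0.05, -0.01, -0.04, -0.0, 85.0],
[-0.55, -0.03, 0.21, -0.01, -0.04, -0.0, 85.0],
[-1.09, -0.03, 0.47, -0.01, -0.04, -0.0, 85.0],
[-1.63, -0.02, 0.73, -0.01, -0.04, -0.0, 85.0],
[-2.17, -0.02, 0.99, -0.01, -0.04, -0.0, 85.0],
[-2.71, -0.02, 1.26, -0.01, -0.04, -0.0, 85.0]]
```

Request:
play_rows:
  deltas:
    - [-0.3,-0.02,0.1,0,-0.04,0,85]
    - [-0.55,-0.02,0.21,0,-0.04,0,85]
    - [-0.82,-0.02,0.34,0,-0.04,0,85]
    - [-1.09,-0.02,0.47,0,-0.04,0,85]
    - [-1.36,-0.02,0.6,0,-0.04,0,85]
    - [-1.63,-0.02,0.73,0,-0.04,0,85]
    - [-1.63,-0.02,0.73,0,-0.04,0,85]

```text
time_s: 70.25
tcp_pos: [0.464, -0.2234, 0.1478]
ee_rot: [[-0.45, 0.667, 0.594], [0.626, -0.239, 0.742], [0.637, 0.706, -0.31]]
wrist_force: [-0.1, 0.2, 0.4]
gripper_width: 0.978
```

```bash
python3 - <<'E'
from emit import *
import cv2
s=r.sense();q0=s["joints"];print(q0.round(1),s["tcp_pos"],s["wrist_force"])
emit([mk(-h*dn) for h in (.03,.015,0)],85)
c=r.capture("top"); cv2.imwrite("pics/t43.png",cv2.resize(np.array(c["pixels"])[150:260,270:380,::-1],None,fx=5,fy=5,interpolation=cv2.INTER_CUBIC))
E
```

```text
[-53.9  33.   -6.9 -66.5 -89.6 -89.8] [ 0.46404395 -0.22342686  0.14783159] [-0.06043979  0.24041586  0.41160555]
[[0.04, 0.01, 0.01, 0.01, 0.01, -0.02, 85.0],
[-0.5, 0.02, 0.27, 0.01, 0.01, -0.02, 85.0],
[-1.04, 0.02, 0.54, 0.01, 0.01, -0.02, 85.0]]
```

Request:
play_rows:
  deltas:
    - [-0.25,0.02,0.13,0,0,0,85]
    - [-0.5,0.02,0.27,0,0,0,85]
    - [-0.77,0.02,0.4,0,0,0,85]
    - [-1.04,0.02,0.54,0,0,0,85]
    - [-1.04,0.02,0.54,0,0,0,85]
    - [-1.04,0.02,0.54,0,0,0,85]

```text
time_s: 70.9
tcp_pos: [0.4837, -0.2298, 0.1282]
ee_rot: [[-0.451, 0.666, 0.594], [0.626, -0.238, 0.742], [0.636, 0.707, -0.31]]
wrist_force: [0.9, -0.2, -0.4]
gripper_width: 0.981
```

```bash
python3 - <<'E'
from emit import *
import cv2
s=r.sense();q0=s["joints"];print(q0.round(1),s["tcp_pos"],s["wrist_force"])
emit([mk(-h*dn) for h in (0,)],85)
c=r.capture("top"); cv2.imwrite("pics/t44.png",cv2.resize(np.array(c["pixels"])[150:260,270:380,::-1],None,fx=5,fy=5,interpolation=cv2.INTER_CUBIC))
c=r.capture("side"); cv2.imwrite("pics/s44.png",cv2.resize(np.array(c["pixels"])[190:310,230:380,::-1],None,fx=5,fy=5,interpolation=cv2.INTER_CUBIC))
E
```

```text
[-52.8  35.8  -5.  -67.2 -88.5 -89.2] [ 0.48372459 -0.22975317  0.12819139] [ 0.91052966 -0.16653239 -0.38767209]
[[-0.02, -0.01, 0.01, 0.01, 0.01, -0.01, 85.0]]
```

Request:
play_rows:
  deltas:
    - [0,0,0,0,0,0,75]
    - [0,0,0,0,0,0,68]
    - [0,0,0,0,0,0,64]
    - [0,0,0,0,0,0,61]
    - [0,0,0,0,0,0,59]
    - [0,0,0,0,0,0,56]
    - [0,0,0,0,0,0,52]
    - [0,0,0,0,0,0,50]
    - [0,0,0,0,0,0,50]

```text
time_s: 71.9
tcp_pos: [0.4833, -0.2297, 0.1283]
ee_rot: [[-0.451, 0.667, 0.594], [0.626, -0.238, 0.742], [0.636, 0.707, -0.31]]
wrist_force: [-2.5, 0.6, -0.9]
gripper_width: 0.677
```

```bash
python3 - <<'E'
from emit import *
import cv2
s=r.sense();print(s["tcp_pos"],s["wrist_force"],s["moment"],s["gripper_width"]*87)
c=r.capture("top"); cv2.imwrite("pics/t45.png",cv2.resize(np.array(c["pixels"])[150:260,270:380,::-1],None,fx=5,fy=5,interpolation=cv2.INTER_CUBIC))
emit([fp(0,np.array([0,0,h])) for h in (.002,.01,.02,.04,.06,.08,.1,.12)],50)
E
```

```text
[ 0.48329896 -0.22971504  0.12831869] [-2.54309307  0.58015128 -0.92484372] [-1.70278895  1.48698688  0.53926243] 58.92557758886809
[[0.02, 0.05, -0.0, 0.01, 0.01, -0.01, 50.0],
[0.22, 0.28, -0.1, 0.01, 0.01, -0.01, 50.0],
[0.47, 0.56, -0.23, 0.01, 0.01, -0.01, 50.0],
[0.98, 1.12, -0.47, 0.01, 0.01, -0.01, 50.0],
[1.49, 1.69, -0.72, 0.01, 0.01, -0.01, 50.0],
[2.0, 2.25, -0.97, 0.01, 0.01, -0.01, 50.0],
[2.51, 2.82, -1.22, 0.01, 0.01, -0.01, 50.0],
[3.02, 3.39, -1.47, 0.01, 0.01, -0.01, 50.0]]
```

Request:
play_rows:
  deltas:
    - [0.06,0.07,-0.03,0,0,0,50]
    - [0.2,0.22,-0.1,0,0,0,50]
    - [0.47,0.5,-0.23,0,0,0,50]
    - [0.75,0.82,-0.36,0,0,0,50]
    - [1.1,1.2,-0.53,0,0,0,50]
    - [1.49,1.64,-0.72,0,0,0,50]
    - [1.9,2.1,-0.92,0,0,0,50]
    - [2.3,2.55,-1.1,0,0,0,50]
    - [2.7,3,-1.3,0,0,0,50]
    - [3,3.34,-1.47,0,0,0,50]
    - [3,3.34,-1.47,0,0,0,50]

```text
time_s: 73.05
tcp_pos: [0.4838, -0.2303, 0.2491]
ee_rot: [[-0.453, 0.664, 0.595], [0.629, -0.235, 0.741], [0.631, 0.71, -0.311]]
wrist_force: [-0.5, 0.2, -2.6]
gripper_width: 0.674
```

```bash
python3 - <<'E'
from emit import *
import cv2
s=r.sense();print(s["joints"].round(1),s["tcp_pos"],s["wrist_force"],s["moment"],s["gripper_width"]*87)
c=r.capture("top"); cv2.imwrite("pics/t46.png",cv2.resize(np.array(c["pixels"])[150:260,270:380,::-1],None,fx=5,fy=5,interpolation=cv2.INTER_CUBIC))
U=np.array([0,0,.12])
emit([fp(0,U)]+[fp(-t,U) for t in (3,8,14,21,28,35,42,49,56,63,70)],50)
E
```

```text
[ -52.9   25.1   -1.1  -67.5  -94.1 -102.3] [ 0.48383721 -0.23032452  0.24908792] [-0.52530969  0.1805911  -2.62025339] [-2.3551751   1.80270394 -0.03341597] 58.67931522697231
[[-0.0, -0.0, 0.02, 0.01, 0.03, 0.02, 50.0],
[-0.0, -0.05, 0.02, 0.55, 0.03, -0.24, 50.0],
[-0.01, -0.14, 0.01, 1.45, 0.03, -0.68, 50.0],
[-0.02, -0.24, -0.01, 2.53, 0.03, -1.21, 50.0],
[-0.03, -0.35, -0.04, 3.79, 0.04, -1.83, 50.0],
[-0.05, -0.46, -0.08, 5.04, 0.04, -2.44, 50.0],
[-0.08, -0.56, -0.14, 6.3, 0.04, -3.06, 50.0],
[-0.11, -0.65, -0.21, 7.56, 0.04, -3.67, 50.0],
[-0.15, -0.73, -0.28, 8.81, 0.04, -4.29, 50.0],
[-0.19, -0.81, -0.37, 10.07, 0.04, -4.91, 50.0],
[-0.24, -0.87, -0.46, 11.33, 0.04, -5.52, 50.0],
[-0.28, -0.91, -0.56, 12.59, 0.04, -6.14, 50.0]]
```

Request:
play_rows:
  deltas:
    - [0,-0.05,0.02,0.55,0.03,-0.24,50]
    - [-0.01,-0.14,0.01,1.45,0.03,-0.68,50]
    - [-0.02,-0.24,-0.01,2.53,0.03,-1.21,50]
    - [-0.03,-0.35,-0.04,3.79,0.04,-1.83,50]
    - [-0.05,-0.46,-0.08,5.04,0.04,-2.44,50]
    - [-0.08,-0.56,-0.14,6.3,0.04,-3.06,50]
    - [-0.11,-0.65,-0.21,7.56,0.04,-3.67,50]
    - [-0.15,-0.73,-0.28,8.81,0.04,-4.29,50]
    - [-0.19,-0.81,-0.37,10.07,0.04,-4.91,50]
    - [-0.24,-0.87,-0.46,11.33,0.04,-5.52,50]
    - [-0.28,-0.91,-0.56,12.59,0.04,-6.14,50]

```text
time_s: 74.2
tcp_pos: [0.4631, -0.2387, 0.2293]
ee_rot: [[-0.823, 0.54, -0.174], [0.448, 0.806, 0.386], [0.349, 0.24, -0.906]]
wrist_force: [0.4, 0.2, -3.4]
gripper_width: 0.676
```

```bash
python3 - <<'E'
from emit import *
import cv2
s=r.sense();print(s["joints"].round(1),s["tcp_pos"],s["wrist_force"],s["moment"],s["gripper_width"]*87)
c=r.capture("side"); cv2.imwrite("pics/s47.png",cv2.resize(np.array(c["pixels"])[150:290,220:380,::-1],None,fx=4,fy=4,interpolation=cv2.INTER_CUBIC))
U=np.array([0,0,.12])
emit([fp(-t,U) for t in (72,77,84,91,98,105,112,119,126,133,140,146)],50)
E
```

```text
[-21.4  23.1   9.1 -17.3 -94.3 -98.4] [ 0.46310939 -0.23869268  0.22928858] [ 0.38960487  0.17499219 -3.39948134] [-1.20515481 -0.59455161 -0.01442696] 58.78617824005026
[[0.01, -0.12, -0.09, 0.28, -0.06, -0.09, 50.0],
[0.01, -0.2, -0.1, 1.18, -0.06, -0.52, 50.0],
[-0.0, -0.32, -0.12, 2.44, -0.05, -1.13, 50.0],
[-0.02, -0.43, -0.15, 3.7, -0.05, -1.74, 50.0],
[-0.04, -0.54, -0.19, 4.96, -0.05, -2.36, 50.0],
[-0.06, -0.64, -0.25, 6.22, -0.04, -2.97, 50.0],
[-0.09, -0.74, -0.31, 7.48, -0.04, -3.58, 50.0],
[-0.13, -0.82, -0.39, 8.74, -0.04, -4.19, 50.0],
[-0.17, -0.89, -0.47, 10.0, -0.03, -4.8, 50.0],
[-0.21, -0.95, -0.56, 11.26, -0.03, -5.41, 50.0],
[-0.26, -1.0, -0.66, 12.52, -0.02, -6.02, 50.0],
[-0.3, -1.03, -0.75, 13.6, -0.02, -6.55, 50.0]]
```

Request:
play_rows:
  deltas:
    - [0.01,-0.2,-0.1,1.18,-0.06,-0.52,50]
    - [0,-0.32,-0.12,2.44,-0.05,-1.13,50]
    - [-0.02,-0.43,-0.15,3.7,-0.05,-1.74,50]
    - [-0.04,-0.54,-0.19,4.96,-0.05,-2.36,50]
    - [-0.06,-0.64,-0.25,6.22,-0.04,-2.97,50]
    - [-0.09,-0.74,-0.31,7.48,-0.04,-3.58,50]
    - [-0.13,-0.82,-0.39,8.74,-0.04,-4.19,50]
    - [-0.17,-0.89,-0.47,10,-0.03,-4.8,50]
    - [-0.21,-0.95,-0.56,11.26,-0.03,-5.41,50]
    - [-0.26,-1,-0.66,12.52,-0.02,-6.02,50]
    - [-0.3,-1.03,-0.75,13.6,-0.02,-6.55,50]

```text
time_s: 75.35
tcp_pos: [0.4576, -0.2702, 0.2369]
ee_rot: [[-0.884, -0.36, -0.299], [-0.066, 0.728, -0.683], [0.463, -0.584, -0.667]]
wrist_force: [-1.0, -0.7, -2.8]
gripper_width: 0.674
```

```bash
python3 - <<'E'
from emit import *
s=r.sense();print(s["joints"].round(1),s["tcp_pos"],s["wrist_force"],s["moment"],s["gripper_width"]*87)
U=np.array([0,0,.12])
emit([fp(-t,U) for t in (150,155,160,165,170,174,177,179,180,180)],50)
E
```

```text
[   8.3   18.7  -28.    40.4  -77.6 -105. ] [ 0.45759025 -0.27015176  0.23686633] [-1.02444913 -0.71027884 -2.81862471] [ 2.06204869 -0.98757083  0.03645861] 58.63525133906025
[[-0.07, -0.08, -0.11, 0.79, -0.05, -0.39, 50.0],
[-0.08, -0.16, -0.12, 1.69, -0.05, -0.83, 50.0],
[-0.09, -0.24, -0.13, 2.59, -0.05, -1.26, 50.0],
[-0.1, -0.32, -0.15, 3.49, -0.05, -1.7, 50.0],
[-0.11, -0.4, -0.18, 4.39, -0.05, -2.14, 50.0],
[-0.12, -0.46, -0.21, 5.11, -0.05, -2.49, 50.0],
[-0.13, -0.51, -0.23, 5.65, -0.05, -2.75, 50.0],
[-0.14, -0.54, -0.25, 6.01, -0.05, -2.92, 50.0],
[-0.15, -0.55, -0.26, 6.19, -0.05, -3.01, 50.0],
[-0.15, -0.55, -0.26, 6.19, -0.05, -3.01, 50.0]]
```

Request:
play_rows:
  deltas:
    - [-0.07,-0.08,-0.11,0.79,-0.05,-0.39,50]
    - [-0.08,-0.16,-0.12,1.69,-0.05,-0.83,50]
    - [-0.09,-0.24,-0.13,2.59,-0.05,-1.26,50]
    - [-0.1,-0.32,-0.15,3.49,-0.05,-1.7,50]
    - [-0.11,-0.4,-0.18,4.39,-0.05,-2.14,50]
    - [-0.12,-0.46,-0.21,5.11,-0.05,-2.49,50]
    - [-0.13,-0.51,-0.23,5.65,-0.05,-2.75,50]
    - [-0.15,-0.55,-0.26,6.19,-0.05,-3.01,50]
    - [-0.15,-0.55,-0.26,6.19,-0.05,-3.01,50]
    - [-0.15,-0.55,-0.26,6.19,-0.05,-3.01,50]
    - [-0.15,-0.55,-0.26,6.19,-0.05,-3.01,50]

```text
time_s: 76.45
tcp_pos: [0.469, -0.2761, 0.2491]
ee_rot: [[-0.749, -0.662, -0.011], [-0.199, 0.24, -0.95], [0.632, -0.71, -0.312]]
wrist_force: [-0.3, -0.4, -2.8]
gripper_width: 0.679
```

```bash
python3 - <<'E'
from emit import *
import cv2
s=r.sense();print(s["joints"].round(1),s["tcp_pos"],s["wrist_force"],s["moment"],s["gripper_width"]*87)
c=r.capture("side"); cv2.imwrite("pics/s48.png",cv2.resize(np.array(c["pixels"])[150:290,220:380,::-1],None,fx=4,fy=4,interpolation=cv2.INTER_CUBIC))
c=r.capture("top"); cv2.imwrite("pics/t48.png",cv2.resize(np.array(c["pixels"])[120:260,250:390,::-1],None,fx=4,fy=4,interpolation=cv2.INTER_CUBIC))
emit([fp(-180,np.array([0,0,h])+.002*nv-.01*dn) for h in (.12,.1,.08,.06,.04,.02,.01,0)],50)
E
```

```text
[  10.7   18.8  -50.8   73.1  -76.9 -117.8] [ 0.46904993 -0.27612783  0.24907612] [-0.26569353 -0.35860364 -2.77534129] [ 2.96703882 -0.02579898  0.01399713] 59.11425137243136
[[0.35, 0.01, -0.17, 0.02, -0.0, -0.06, 50.0],
[-0.15, 0.58, 0.08, 0.02, -0.0, -0.06, 50.0],
[-0.66, 1.15, 0.32, 0.02, -0.0, -0.06, 50.0],
[-1.16, 1.72, 0.57, 0.02, -0.0, -0.06, 50.0],
[-1.67, 2.28, 0.82, 0.02, -0.0, -0.06, 50.0],
[-2.17, 2.85, 1.07, 0.02, -0.0, -0.06, 50.0],
[-2.43, 3.14, 1.2, 0.02, -0.0, -0.06, 50.0],
[-2.68, 3.42, 1.32, 0.02, -0.0, -0.06, 50.0]]
```

Request:
play_rows:
  deltas:
    - [0.3,0.1,-0.15,0,0,-0.06,50]
    - [0.1,0.35,-0.05,0,0,-0.06,50]
    - [-0.15,0.58,0.08,0,0,-0.06,50]
    - [-0.5,0.95,0.24,0,0,-0.06,50]
    - [-0.85,1.35,0.42,0,0,-0.06,50]
    - [-1.2,1.75,0.59,0,0,-0.06,50]
    - [-1.55,2.15,0.76,0,0,-0.06,50]
    - [-1.85,2.5,0.92,0,0,-0.06,50]
    - [-2.17,2.85,1.07,0,0,-0.06,50]
    - [-2.43,3.14,1.2,0,0,-0.06,50]
    - [-2.5,3.24,1.24,0,0,-0.06,50]
    - [-2.5,3.24,1.24,0,0,-0.06,50]

```text
time_s: 77.75
tcp_pos: [0.4616, -0.2738, 0.142]
ee_rot: [[-0.744, -0.668, -0.01], [-0.2, 0.237, -0.951], [0.637, -0.705, -0.31]]
wrist_force: [-0.0, -0.3, -3.5]
gripper_width: 0.678
```

```bash
python3 - <<'E'
from emit import *
import cv2
s=r.sense();print(s["joints"].round(1),s["tcp_pos"],s["wrist_force"],s["moment"],s["gripper_width"]*87)
c=r.capture("side"); im=np.array(c["pixels"]).copy()
from h import proj,rmid as rm
cc=dict(R=np.array(c["R"]),t=np.array(c["t"]),K=np.array(c["camera_matrix"]))
CT=np.array([rmid+a*dn+b*yv+d*nv for a in(-.063,.063) for b in (-.03,.03) for d in (-.0295,.0295)])
h=cv2.convexHull(proj(cc,CT).astype(np.float32)); cv2.polylines(im,[np.round(h*16).astype(np.int32)],True,(255,0,255),1,cv2.LINE_AA,4)
cv2.imwrite("pics/s49.png",cv2.resize(im[170:300,240:370,::-1],None,fx=4.5,fy=4.5,interpolation=cv2.INTER_CUBIC))
emit([fp(-180,.002*nv-.01*dn),fp(-180,-.01*dn),fp(-180,-.005*dn),fp(-180,0*dn)],50)
print(s["ee_rot"].T@nv, s["ee_rot"].T@dn)
E
```

```text
[   9.3   29.2  -56.2   78.7  -72.8 -133.1] [ 0.46155665 -0.27382624  0.14199054] [-0.02371616 -0.33856513 -3.48705442] [ 2.95627399 -0.03296216  0.04519332] 59.02829133630192
[[-0.19, 0.17, 0.07, 0.01, -0.01, 0.02, 50.0],
[-0.19, 0.25, 0.07, 0.01, -0.01, 0.02, 50.0],
[-0.37, 0.25, 0.16, 0.01, -0.01, 0.02, 50.0],
[-0.55, 0.25, 0.25, 0.01, -0.01, 0.02, 50.0]]
[ 2.36024088e-03 -1.00000137e+00 -8.93438139e-04] [-0.89913894 -0.00251321  0.4376665 ]
```

Request:
play_rows:
  deltas:
    - [-0.08,0.08,0.03,0,0,0.02,50]
    - [-0.18,0.16,0.07,0,0,0.02,50]
    - [-0.22,0.22,0.08,0,0,0.02,50]
    - [-0.22,0.24,0.08,0,0,0.02,50]
    - [-0.22,0.24,0.08,0,0,0.02,50]

```text
time_s: 78.3
tcp_pos: [0.4617, -0.2731, 0.1342]
ee_rot: [[-0.746, -0.666, -0.009], [-0.2, 0.237, -0.951], [0.635, -0.707, -0.31]]
wrist_force: [-0.5, -0.6, -3.4]
gripper_width: 0.67
```

```bash
python3 - <<'E'
from emit import *
s=r.sense();print(s["tcp_pos"],s["wrist_force"],"n,dn:",s["wrist_force"]@nv,s["wrist_force"]@dn,s["gripper_width"]*87)
emit([fp(-180,0*nv-.005*dn),fp(-180,0*dn)],50)
E
```

```text
[ 0.46165658 -0.27313357  0.13422701] [-0.46861509 -0.63570511 -3.43197448] n,dn: -2.588622403610868 2.264944540720091 58.29711857538241
[[-0.15, 0.01, 0.08, 0.01, -0.0, -0.01, 50.0],
[-0.33, 0.01, 0.17, 0.01, -0.0, -0.01, 50.0]]
```

Request:
play_rows:
  deltas:
    - [-0.1,0.01,0.05,0,0,0,50]
    - [-0.2,0.01,0.1,0,0,0,50]
    - [-0.28,0.02,0.14,0,0,0,50]
    - [-0.31,0.03,0.16,0,0,0,50]
    - [-0.31,0.03,0.16,0,0,0,50]

```text
time_s: 78.8
tcp_pos: [0.4659, -0.2757, 0.1303]
ee_rot: [[-0.745, -0.667, -0.01], [-0.195, 0.232, -0.953], [0.637, -0.708, -0.303]]
wrist_force: [-8.0, 10.2, 7.7]
gripper_width: 0.675
```

```bash
python3 - <<'E'
from emit import *
s=r.sense();print(s["tcp_pos"],s["wrist_force"],"n,dn:",s["wrist_force"]@nv,s["wrist_force"]@dn,s["gripper_width"]*87)
emit([fp(-180,-.001*nv),fp(-180,-.001*nv+.001*dn)],50)
E
```

```text
[ 0.46585713 -0.27573783  0.13026638] [-8.02052958 10.19839067  7.74805993] n,dn: -2.2788497281410933 -13.236311042992218 58.69038100557538
[[-0.13, 0.07, 0.02, -0.05, -0.06, 0.0, 50.0],
[-0.16, 0.07, 0.04, -0.05, -0.06, 0.0, 50.0]]
```

Request:
play_rows:
  deltas:
    - [0.06,0,-0.03,0,0,0,50]
    - [0.06,0.04,-0.03,0,0,0,50]
    - [0.06,0.08,-0.03,0,0,0,50]
    - [0.06,0.08,-0.03,0,0,0,50]

```text
time_s: 79.2
tcp_pos: [0.4652, -0.2748, 0.1293]
ee_rot: [[-0.747, -0.664, -0.009], [-0.197, 0.234, -0.952], [0.635, -0.71, -0.306]]
wrist_force: [-1.1, 1.5, 6.1]
gripper_width: 0.675
```

```bash
python3 - <<'E'
from emit import *
import cv2
s=r.sense();print(s["tcp_pos"],s["wrist_force"],"n,dn:",s["wrist_force"]@nv,s["wrist_force"]@dn,s["gripper_width"]*87)
emit([fp(-180,-.001*nv),fp(-180,-.001*nv+.001*dn)],50)
from h import proj
c=r.capture("side"); im=np.array(c["pixels"]).copy()
cc=dict(R=np.array(c["R"]),t=np.array(c["t"]),K=np.array(c["camera_matrix"]))
CT=np.array([rmid+a*dn+b*yv+d*nv for a in(-.063,.063) for b in (-.03,.03) for d in (-.0295,.0295)])
h=cv2.convexHull(proj(cc,CT).astype(np.float32)); cv2.polylines(im,[np.round(h*16).astype(np.int32)],True,(255,0,255),1,cv2.LINE_AA,4)
cv2.imwrite("pics/s50.png",cv2.resize(im[180:290,240:370,::-1],None,fx=5,fy=5,interpolation=cv2.INTER_CUBIC))
E
```

```text
[ 0.46518168 -0.27476191  0.12934897] [-1.05799364  1.49607213  6.14457817] n,dn: 3.2859036913332664 -5.403881647102073 58.6985860428989
[[-0.12, 0.02, 0.05, -0.03, -0.04, -0.03, 50.0],
[-0.15, 0.02, 0.07, -0.03, -0.04, -0.03, 50.0]]
```

Request:
play_rows:
  deltas:
    - [0,0,0,0,0,0,60]
    - [0,0,0,0,0,0,62]
    - [0,0,0,0,0,0,65]
    - [0,0,0,0,0,0,70]
    - [0,0,0,0,0,0,78]
    - [0,0,0,0,0,0,86]
    - [0,0,0,0,0,0,86]
    - [0,0,0,0,0,0,86]

```text
time_s: 80.05
tcp_pos: [0.4645, -0.2743, 0.1272]
ee_rot: [[-0.746, -0.666, -0.01], [-0.2, 0.238, -0.951], [0.635, -0.707, -0.31]]
wrist_force: [0.8, -0.7, -0.5]
gripper_width: 0.978
```

```bash
python3 - <<'E'
from emit import *
import cv2
s=r.sense();print(s["tcp_pos"],s["wrist_force"],s["gripper_width"]*87,s["joints"].round(1))
c=r.capture("side"); im=np.array(c["pixels"]).copy()
cv2.imwrite("pics/s51.png",cv2.resize(im[180:290,240:370,::-1],None,fx=5,fy=5,interpolation=cv2.INTER_CUBIC))
c=r.capture("top"); cv2.imwrite("pics/t51.png",cv2.resize(np.array(c["pixels"])[120:260,250:390,::-1],None,fx=4,fy=4,interpolation=cv2.INTER_CUBIC))
# retreat options: along -dn
E=s["ee_rot"]; print("-dn*25mm:",(-E.T@dn).round(3),"up:",(E.T@[0,0,1]).round(3))
q=s["joints"]
for a in (.03,.06,.09):
    for nm,v in (("-dn",-dn),("-tz",-E[:,2])):
        print(nm,a,[x.round(0).tolist() for x in ik(s["tcp_pos"]+a*v,E,[q])])
E
```

```text
[ 0.46445379 -0.27431465  0.12716667] [ 0.82786589 -0.71595971 -0.51781697] 85.0967037901776 [   8.8   31.   -56.2   79.7  -72.4 -135.2]
-dn*25mm: [ 0.899  0.    -0.438] up: [ 0.635 -0.707 -0.31 ]
-dn 0.03 [[11.0, 28.0, -58.0, 77.0, -73.0, -134.0]]
-tz 0.03 [[14.0, 30.0, -55.0, 74.0, -73.0, -134.0]]
-dn 0.06 [[14.0, 24.0, -60.0, 74.0, -74.0, -132.0]]
-tz 0.06 [[19.0, 30.0, -54.0, 68.0, -74.0, -132.0]]
-dn 0.09 []
-tz 0.09 [[24.0, 29.0, -52.0, 63.0, -76.0, -130.0]]
```

Request:
play_rows:
  deltas:
    - [0,0,-0.3,0,0,0,86]
    - [0,0,-0.8,0,0,0,86]
    - [0,0,-1.4,0,0,0,86]
    - [0,0,-2,0,0,0,86]
    - [0,0,-2.7,0,0,0,86]
    - [0,0,-3.4,0,0,0,86]
    - [0,0,-3.6,0,0,0,86]
    - [0.63,-0.7,-3.9,0,0,0,86]
    - [1.26,-1.4,-4.2,0,0,0,86]
    - [1.9,-2.1,-4.5,0,0,0,86]
    - [1.9,-2.1,-4.5,0,0,0,86]
    - [1.9,-2.1,-4.5,0,0,0,86]

```text
time_s: 81.35
tcp_pos: [0.4648, -0.1895, 0.2295]
ee_rot: [[-0.747, -0.665, -0.009], [-0.2, 0.238, -0.95], [0.634, -0.708, -0.311]]
wrist_force: [-0.3, -0.3, -0.0]
gripper_width: 0.988
```

```bash
python3 - <<'E'
from h import *
s=cap("side","sF");t=cap("top","tF");st=s["s"];print(st["tcp_pos"],st["wrist_force"],st["time_s"])
for c,n in((s,"s"),(t,"t")):
    v=c["img"].copy()
    CT=np.array([rmid+a*dn+b*yv+d*nv for a in(-.063,.063) for b in (-.03,.03) for d in (-.0295,.0295)])
    h=cv2.convexHull(proj(c,CT).astype(np.float32))
    p=proj(c,rmid)[0].astype(int)
    a=cv2.resize(v[p[1]-50:p[1]+50,p[0]-50:p[0]+50],None,fx=4,fy=4,interpolation=cv2.INTER_CUBIC)
    cv2.polylines(v,[np.round(h*16).astype(np.int32)],True,(255,0,255),1,cv2.LINE_AA,4)
    b=cv2.resize(v[p[1]-50:p[1]+50,p[0]-50:p[0]+50],None,fx=4,fy=4,interpolation=cv2.INTER_CUBIC)
    cv2.imwrite(f"pics/{n}F2.png",np.hstack([a,b])[:,:,::-1])
for n in ("bowl","jar","brush"): print(n,[(round(d["score"],2),np.round(d["centre"],3).tolist()) for d in r.spot_in("top",n)[:1]],[(round(d["score"],2),np.round(d["centre"],3).tolist()) for d in r.spot_in("side",n)[:1]])
E
```

```text
[ 0.46476553 -0.1895163   0.22948094] [-0.2818981  -0.26928501 -0.02928788] 81.35
bowl [(0.81, [0.783, 0.093, 0.029])] [(0.7, [0.796, 0.104, 0.043])]
jar [(0.77, [0.741, -0.112, 0.102])] [(0.79, [0.738, -0.127, 0.073])]
brush [(0.63, [0.352, -0.157, 0.016])] [(0.74, [0.797, 0.103, 0.042])]
```

```bash
python3 - <<'E'
from station import r
import cv2,numpy as np
p=r.capture("side")["pixels"]
cv2.imwrite("pics/sG.png",cv2.cvtColor(p,cv2.COLOR_RGB2BGR))
o=cv2.imread("pics/sF2.png")
print(o.shape)
if o.shape[:2]==p.shape[:2]: print((np.abs(o[...,::-1].astype(int)-p).max(2)>40).sum())
s=r.sense();print(s["time_s"],s["tcp_pos"],s["wrist_force"])
E
```

```text
(400, 800, 3)
81.8 [ 0.46506759 -0.18940007  0.22918228] [0.3547003  0.11499054 1.11821991]
```

View pics/sG.png

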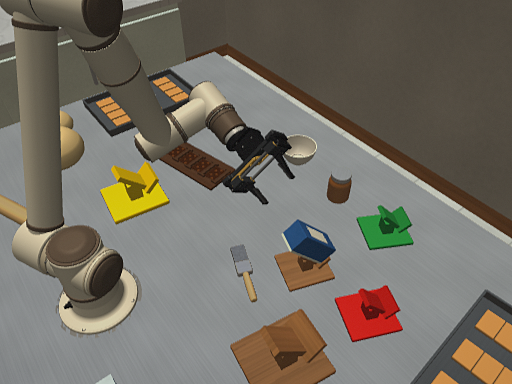

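The picture shows the tin lying blue base up on the small brown rest at about pixel (308, 240). The gripper is clear at about (260, 165), and the mould is empty.

```bash
python3 -c "from station import r; print(r.finish_job())"
```

```text
the job is handed in; nothing more can be done
None
```

The job is done and handed in at about 82 s. All four biscuits are stacked in the tin with the lid fully down. I turned the closed tin over with lid and base pinched together, and it lies lid-down, blue base up, on the small brown rest with its low short end at the ledge.

**Last checks:**
- **Mould:** the pictures show it empty.
- **Tin on the rest:** its outline matches the expected resting pose within about 1.5 px. In the last side picture it still lies there.
- **Arm:** it is clear of everything, with the wrist force near zero (about 1 N).
- **Bowl, jar and brush:** they are where they were at the start.

**Misses and disagreements:**
- **First grasp:** my first try at a biscuit missed because the finger tips sit further back when the gripper is open. I corrected this and repeated it.
- **Ledge contact:** the top view suggests the tin body stops 2 to 3 mm short of the ledge. The likely reason is that the lid slid within its 2 mm of play and its edge bears on the ledge. Contact there did show up as about 8 N during placing.

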